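# Clip, close and start: fuel samples on the bottle shaker

### The arm

A 7-joint arm with a two-finger parallel gripper is mounted at the origin on the work surface. World frame = base frame: x ahead of the robot, y to its left, z up, the work surface at z = 0. Lengths are in m, angles in rad, forces in N, time in s.
With the tool pointing down it reaches from about 0.4 to 0.85 m from the base axis. Payload 10.4 kg.
Tool frame: the origin (TCP) lies between the finger pads; the fingertips stand 8 mm ahead of it and the grasp point (between the pads) lies 11 mm behind it (tip_reach is the distance from the TCP to the fingertips, in m); z points along the fingers, y is the line along which they close (so a half turn about z gives the same grasp; the last joint's range is limited). The gripper opens to 85 mm and grips with 20 to 120 N. Pads are 22 mm wide; open, the fingers measure 114 mm over their backs; the gripper's body (76 mm by 85 mm) begins 54 mm behind the grasp point. The pads swing forward as they close: fully open they stand 13 mm farther back than shut.
Start: joints at [-1.224, 0.332, -0.065, 1.46, 0.022, 1.35, -0.088], TCP at [0.226, 0.583, 0.239] pointing down, gripper open.
Joint ranges: [-2.6, 2.6], [-0.5, 2.12], [-1.47, 1.34], [0.16, 2.42], [-1.27, 4.41], [0.06, 2.06], [-2.6, 2.6]. Speed limits (rad/s): [2.22, 2.22, 2.79, 2.79, 3.14, 3.14, 3.14].

### API

Orientations are given as a 3x3 rotation matrix whose columns are the frame's x, y, z axes.
In Python, from cell import observe, grab_frame, job_done, spot_in, tip_reach gives the robot as it stands.
- The arm moves only by the tool move_arm, never from a script. Its argument "rows" is one flat list of numbers, 7 for each row, row after row: the gripper's target within -1 to 1 (shut at 1, half-way at 0, fully open at -1), then the shift along the tool's x, y, z normalised to -1 to 1, where 1 is 0.075 m, then the turn, a rotation vector about the tool's x, y, z normalised to -1 to 1, where 1 is 45 degrees. A call has 1 to 20 rows; each row shifts and turns the commanded pose from where the row before left it, along the tool's axes as they then stand; what a row does not reach is not made up. A row lasts 1/12 s, in which the tool goes at most 41.7 mm and 7.16 degrees, less where a joint would pass 70% of its speed; a pose out of reach is approached as far as the arm can. A call with a number of a shift or a turn outside -1 to 1 is refused whole. A call with a gripper value outside its range is refused whole. The fingers move at their own pace and stop on an object; the grip force is fixed at half the most. Time passes only in rows, so rows that do not move let the fingers close. It gives the time, the measured TCP pose, the force, the opening and the grip force at its end, in the units of the state.
- observe(): the state, without advancing time (a new reading comes with each control period).
- grab_frame(name): name is "side" or "top" or "wrist"; returns a dict with "frame" (384x512x3 uint8, blue, green, red), "z_map" (384x512 float32, m along the optical axis (not along the pixel's ray), 0 where there is no reading), "vfov" (degrees; the focal length in pixels is half the picture's height over the tangent of half this angle, whatever the lens; pixels are square), "cx", "cy" (the principal point, pixels), "R" (3x3) and "t" (3): a world point X has camera coordinates R X + t; the wrist camera has in their place "T_tool_cam" (4x4, takes a point from camera to tool coordinates, whose origin is the TCP and whose axes are the flange's). Camera axes: x right, y down, z forward; pixel columns grow to the right and rows downward; lengths in m; the calibration is good to about 2 mm. A picture is of the moment at which its call begins: read the wrist's pose just before it.
- job_done(): hands the job in; it is judged then, once.
Trained networks look in the newest picture that a camera, given by its name, has taken for a name from the list of things; names that differ only in an ending like _2 or _b are one class to them, and where a whole thing is asked for, a point or a joint stands for the part that bears it (a point fixed in the world has none). Each returns a list of dicts, best first, with "conf" (0 to 1); they miss things now and then, are a little off and sometimes report something else, mostly with a low value. They report only what shows in the picture. A call takes as long as a camera call. They do not tell look-alikes from the thing itself.
- spot_in(camera, target): "location" ([x, y, z] in m, in the coordinates of the camera as it stood for that picture, good to about 4 mm: the middle of the surface that is visible of it).
The state is a dict: "clock": time; "joint_pos": joint angles; "joint_vel": joint speeds; "joint_efforts": joint torques, N m; "tcp_pos": TCP position; "tool_rot": TCP orientation; "wrist_force": force on the tool from outside, world axes, zero at the start; "ft_torque": the same for the moment, N m; "grip_width": finger opening in m; "grip_force": force on a finger pad.
Only numpy, scipy, OpenCV 4.12 (cv2) and the standard library are available. Lean on these libraries where they do the work, as an engineer would, in place of code of your own. Each camera call takes 0.05 s, during which the arm holds its last target. There are 200 camera calls.

### The job

Get the amber fuel sample bottles ready for shaking: stand up any that have fallen over, press each one upright into a spring clip of the shaker, one to a clip, until it snaps fully home, and screw its loose cap fully closed. Once every bottle is clipped and closed, flip the shaker's toggle switch on, all the way back towards the clips. Leave everything else on the bench standing where it is.

Things in the scene. Friction and masses are not known exactly. Their poses are not given: they have to be found in the camera images.
- bottle_a_mid (a point): amber glass sample bottle, 121 mm tall, about 0.3 kg, round body 54 mm in diameter up to 85 mm, standing on a grey hexagonal anti-roll foot (54 mm across flats, 10 mm high); a shoulder, then a black ribbed screw cap 38 mm in diameter and 24 mm high (its top 61 mm above this point). Point on the axis, 60 mm above the underside; z runs along the axis from foot to cap. Starts lying on the bench (None if absent)
- bottle_a_cap (a joint): screw cap of bottle_a, rad: 0 = screwed fully home (a firm stop), positive = unscrewed (up to 4.2). Turn it clockwise seen from above the cap to close; 0.03 N m turns it, and it stays where it is left, does not rise and does not come off
- bottle_b_mid (a point): amber glass sample bottle, 121 mm tall, about 0.3 kg, round body 54 mm in diameter up to 85 mm, standing on a grey hexagonal anti-roll foot (54 mm across flats, 10 mm high); a shoulder, then a black ribbed screw cap 38 mm in diameter and 24 mm high (its top 61 mm above this point). Point on the axis, 60 mm above the underside; z runs along the axis from foot to cap. Starts lying on the bench (None if absent)
- bottle_b_cap (a joint): screw cap of bottle_b, rad: 0 = screwed fully home (a firm stop), positive = unscrewed (up to 4.2). Turn it clockwise seen from above the cap to close; 0.03 N m turns it, and it stays where it is left, does not rise and does not come off
- bottle_c_mid (a point): amber glass sample bottle, 121 mm tall, about 0.3 kg, round body 54 mm in diameter up to 85 mm, standing on a grey hexagonal anti-roll foot (54 mm across flats, 10 mm high); a shoulder, then a black ribbed screw cap 38 mm in diameter and 24 mm high (its top 61 mm above this point). Point on the axis, 60 mm above the underside; z runs along the axis from foot to cap. Starts standing (None if absent)
- bottle_c_cap (a joint): screw cap of bottle_c, rad: 0 = screwed fully home (a firm stop), positive = unscrewed (up to 4.2). Turn it clockwise seen from above the cap to close; 0.03 N m turns it, and it stays where it is left, does not rise and does not come off
- clip0 (a point): left one, seen from the robot, of three spring clips in a row on the shaker, 100 mm apart. Point on the axis of a seated bottle, on the platform's upper face; x points into the clip, the direction to push; z up. Two sprung steel arms 21 to 39 mm above the platform; lips 32 mm and beads (45 mm apart) 15 mm before the axis, back stop 28 mm behind it. About 5 N snaps a bottle in
- clip1 (a point): middle one, seen from the robot, of three spring clips in a row on the shaker, 100 mm apart. Point on the axis of a seated bottle, on the platform's upper face; x points into the clip, the direction to push; z up. Two sprung steel arms 21 to 39 mm above the platform; lips 32 mm and beads (45 mm apart) 15 mm before the axis, back stop 28 mm behind it. About 5 N snaps a bottle in
- clip2 (a point): right one, seen from the robot, of three spring clips in a row on the shaker, 100 mm apart. Point on the axis of a seated bottle, on the platform's upper face; x points into the clip, the direction to push; z up. Two sprung steel arms 21 to 39 mm above the platform; lips 32 mm and beads (45 mm apart) 15 mm before the axis, back stop 28 mm behind it. About 5 N snaps a bottle in
- shaker: bottle shaker, 235 by 320 mm, fixed. Origin at the centre of its underside, x from the front (switch, robot's side) to the back, z up. Its level aluminium platform, on which the bottles stand, is 70 mm above the bench, 300 mm wide, and reaches from 95 mm before the clip axes to 60 mm behind them; a rail 56 mm high runs behind the clips
- run_switch (a joint): the shaker's toggle switch on the low ledge in front of the platform, rad: 0 = off, lever leaning to the front (towards the robot); 0.8 = on, lever leaning to the back, towards the clips. Stays where it is put; about 1.5 N at the ball moves it
- run_switch_tip (a point): centre of the 12 mm ball at the end of the switch lever, which stands up 36 mm from its pivot; ledge surface 48 mm above the bench; the ball swings along the clips' x by 28 mm from off to on
- stopper: black rubber stopper, 32 mm wide, 28 mm high; bystander, to be left where it is; origin at the centre of its underside
- beaker: tall glass beaker, 52 mm wide, 85 mm high; bystander, to be left where it is; origin at the centre of its underside
- dish: shallow glass dish, 90 mm wide, 16 mm high; bystander, to be left where it is; origin at the centre of its underside
- spanner: steel spanner, 150 mm long, lying; bystander, to be left where it is; origin at the centre of its underside
There are look-alikes about, which are no part of the job. Leave any green, purple or red look-alike of the part that bears bottle_a_mid alone.

How it is judged:
On the way, in this order (a step that is already met when the one before it is completed fails the run):
1. every bottle present stands home in a clip with its cap screwed fully closed, the switch still off ((horizontal distance between bottle_a_mid and clip0 below 0.008 m or horizontal distance between bottle_a_mid and clip1 below 0.008 m or horizontal distance between bottle_a_mid and clip2 below 0.008 m) and angle between each of bottle_a_mid, bottle_b_mid, bottle_c_mid's own z axis and vertical below 0.12 rad and z of each of bottle_a_mid, bottle_b_mid, bottle_c_mid in the frame of clip0 below 0.068 m and value of joint each of bottle_a_cap, bottle_b_cap, bottle_c_cap below 0.15 rad and (horizontal distance between bottle_b_mid and clip0 below 0.008 m or horizontal distance between bottle_b_mid and clip1 below 0.008 m or horizontal distance between bottle_b_mid and clip2 below 0.008 m) and (horizontal distance between bottle_c_mid and clip0 below 0.008 m or horizontal distance between bottle_c_mid and clip1 below 0.008 m or horizontal distance between bottle_c_mid and clip2 below 0.008 m) and value of joint run_switch below 0.3 rad), for 0.3 s.
2. the switch is flipped on (value of joint run_switch above 0.68 rad), for 0.2 s.
At the end, for the whole second after the job is handed in: Every bottle present stands upright (within 7 degrees) on the platform, at rest, its axis within 8 mm of the seated axis of a clip; its cap is within 0.15 rad of fully closed; the switch is on (above 0.68 rad). The bottles must all be so before the switch goes on ((horizontal distance between bottle_a_mid and clip0 below 0.008 m or horizontal distance between bottle_a_mid and clip1 below 0.008 m or horizontal distance between bottle_a_mid and clip2 below 0.008 m) and angle between each of bottle_a_mid, bottle_b_mid, bottle_c_mid's own z axis and vertical below 0.12 rad and z of each of bottle_a_mid, bottle_b_mid, bottle_c_mid in the frame of clip0 below 0.068 m and value of joint each of bottle_a_cap, bottle_b_cap, bottle_c_cap below 0.15 rad and (horizontal distance between bottle_b_mid and clip0 below 0.008 m or horizontal distance between bottle_b_mid and clip1 below 0.008 m or horizontal distance between bottle_b_mid and clip2 below 0.008 m) and (horizontal distance between bottle_c_mid and clip0 below 0.008 m or horizontal distance between bottle_c_mid and clip1 below 0.008 m or horizontal distance between bottle_c_mid and clip2 below 0.008 m) and value of joint run_switch above 0.68 rad and linear speed of each of bottle_a, bottle_b, bottle_c below 0.03 m/s); the robot touches nothing.
It fails at once if a bystander is knocked over or shoved more than 5 cm (the stopper 10 cm) (distance of stopper from where it was at the start of the episode above 0.1 m or distance of any of beaker, dish, spanner from where it was at the start of the episode above 0.05 m or angle between beaker's own z axis and vertical above 0.5 rad).
Of bottle_a, bottle_b, bottle_c only 2 to 3 are there at a start; the rules pass over those that are not, and their reading is None.
At some moment in a run one of bottle_a, bottle_b, bottle_c may be knocked a few centimetres aside while the robot is not near it.
Once in a run the grip may slacken for a moment while it holds something.
It also fails if it takes over 210 s, if anything falls off the work surface, if the arm or the gripper's body presses on something with over 40 N, if the wrist force passes 120 N, or if a joint passes its speed limit or range.

## Working session

There is one attempt and no reset: what is moved stays moved. The work goes in short steps, Python scripts to look and compute and a tool call to move; the robot and the scene stay as the last step left them, time stands still between calls to the robot, and variables do not carry over. Pictures are saved under pics/ and viewed, at most 14 in all, crops included, and the job is handed in when it is done.

Besides the shell and the picture viewer there is one more tool, called after "Request:" as a command line: name --argument value ..., lists and objects as JSON in quotes. move_arm: Moves the arm, as the interface text tells. Its arguments: {"type":"object","properties":{"rows":{"type":"array","items":{"type":"number"}}},"required":["rows"]}

```bash
ls; mkdir -p pics; cat > h.py <<'E'
import numpy as np, cv2
from cell import observe, grab_frame, job_done, spot_in, tip_reach
np.set_printoptions(precision=4,suppress=True)
def cam(name):
    s=observe(); g=grab_frame(name)
    if name=='wrist':
        T=np.eye(4);T[:3,:3]=s['tool_rot'];T[:3,3]=s['tcp_pos'];W=T@np.array(g['T_tool_cam'])
    else:
        M=np.eye(4);M[:3,:3]=g['R'];M[:3,3]=np.array(g['t']).ravel();W=np.linalg.inv(M)
    g['W']=W; h=g['frame'].shape[0]; g['f']=h/2/np.tan(np.radians(g['vfov'])/2)
    return g
def cloud(g):
    z=g['z_map'];v,u=np.mgrid[:z.shape[0],:z.shape[1]]
    P=np.stack([(u-g['cx'])/g['f']*z,(v-g['cy'])/g['f']*z,z],-1)
    X=P@g['W'][:3,:3].T+g['W'][:3,3]; X[z==0]=np.nan
    return X
def spots(g,name,t):
    return [(round(d['conf'],2),g['W'][:3,:3]@np.array(d['location'])+g['W'][:3,3]) for d in spot_in(name,t)]
E
python3 - <<'E'
from h import *
s=observe();print(s['clock'],s['tcp_pos'],s['tool_rot'],s['grip_width'],s['wrist_force'],tip_reach)
for n in ['side','top']:
    g=cam(n);cv2.imwrite(f'pics/{n}0.png',g['frame']);np.save(f'{n}0.npy',cloud(g))
    print(n,g['W'][:3,3],g['f'])
    for t in ['bottle_a_mid','shaker','run_switch_tip','clip0','stopper','beaker','dish','spanner','bottle_a_cap']:
        for c,x in spots(g,n,t): print(t,c,x)
E
```

```text
pics
0.0 [0.2257 0.5824 0.2385] [[-0.9324  0.3613 -0.0004]
 [ 0.3613  0.9324 -0.0013]
 [-0.0001 -0.0014 -1.    ]] 0.08517020654034772 [-0.4792 -0.1166  0.0762] 0.008
side [ 0.4463 -0.8694  0.8211] 409.0322775280588
bottle_a_mid 0.79 [0.471  0.568  0.0368]
bottle_a_mid 0.75 [0.6315 0.3778 0.041 ]
bottle_a_mid 0.7 [0.2764 0.1982 0.0398]
bottle_a_mid 0.67 [0.5928 0.2302 0.0401]
bottle_a_mid 0.57 [0.4668 0.3661 0.0424]
run_switch_tip 0.58 [0.5903 0.2323 0.0431]
clip0 0.66 [ 0.5048 -0.3038  0.0684]
stopper 0.48 [0.4181 0.255  0.0291]
beaker 0.9 [ 0.3627 -0.3342  0.0539]
beaker 0.62 [0.4201 0.2546 0.0293]
dish 0.71 [0.7252 0.1152 0.0066]
spanner 0.58 [ 0.7501 -0.0902  0.0131]
bottle_a_cap 0.61 [0.5902 0.4414 0.0382]
bottle_a_cap 0.61 [0.4157 0.4046 0.0372]
bottle_a_cap 0.56 [0.4354 0.5402 0.0382]
bottle_a_cap 0.47 [0.2607 0.1646 0.0331]
top [0.195  0.1369 1.6996] 479.8941762912396
bottle_a_mid 0.93 [0.6241 0.3988 0.0475]
bottle_a_mid 0.91 [0.2705 0.2247 0.0525]
bottle_a_mid 0.91 [0.4698 0.584  0.0468]
bottle_a_mid 0.59 [0.456  0.3877 0.0539]
bottle_a_mid 0.57 [0.5964 0.2492 0.0484]
bottle_a_mid 0.33 [ 0.4923 -0.2356  0.073 ]
shaker 0.6 [ 0.4973 -0.2347  0.072 ]
clip0 0.93 [ 0.489  -0.2357  0.0701]
stopper 0.56 [0.4197 0.2647 0.0291]
stopper 0.24 [0.724  0.1118 0.0109]
beaker 0.56 [ 0.3635 -0.3267  0.0502]
beaker 0.21 [0.7255 0.1095 0.0087]
dish 0.58 [0.7228 0.1112 0.008 ]
spanner 0.53 [ 0.7436 -0.0829  0.0084]
bottle_a_cap 0.58 [0.2593 0.1715 0.047 ]
bottle_a_cap 0.53 [0.4387 0.5441 0.04  ]
bottle_a_cap 0.45 [0.4128 0.4194 0.0407]
bottle_a_cap 0.41 [0.5955 0.45   0.0454]
bottle_a_cap 0.17 [0.4383 0.1364 0.0915]
```

View pics/top0.png

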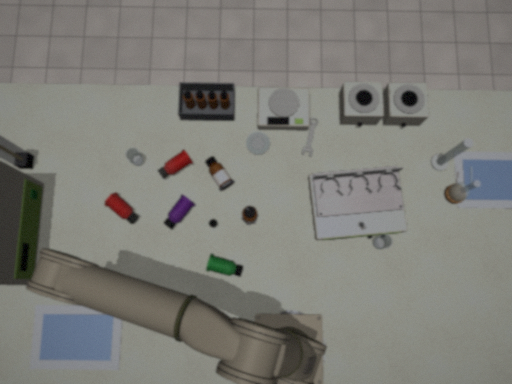

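View pics/side0.png

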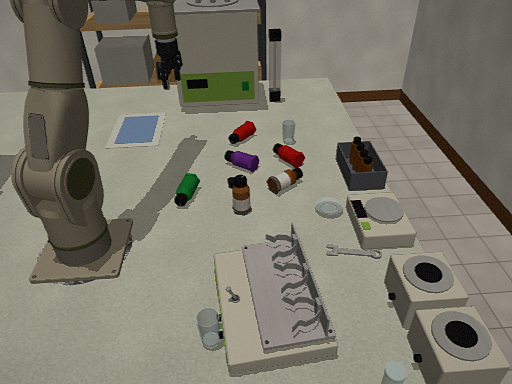

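Top view: two amber bottles, one lying at (220,173) with its cap at the upper left, one standing at (250,214). The red, purple and green ones are look-alikes. The shaker is at (357,203), with the switch at (361,225).

```bash
python3 - <<'E'
from h import *
X=np.load('top0.npy')
def box(x0,x1,y0,y1,z0,z1): 
    return X[(X[...,0]>x0)&(X[...,0]<x1)&(X[...,1]>y0)&(X[...,1]<y1)&(X[...,2]>z0)&(X[...,2]<z1)]
p=box(.3,.75,-.5,-.05,.062,.078)
print('plat',len(p),np.median(p[:,2]));r=cv2.minAreaRect(p[:,:2].astype(np.float32));print(r,cv2.boxPoints(r))
k=box(.3,.75,-.5,-.05,.085,.2);print('rail/clips',len(k))
for q in k[::3]: print(q, end=' ')
print()
l=box(.3,.75,-.5,-.05,.04,.056);r=cv2.minAreaRect(l[:,:2].astype(np.float32));print('ledge',r,cv2.boxPoints(r))
b=box(.54,.68,.17,.31,.02,.08);m=b.mean(0);u,s,v=np.linalg.svd(b-m);print('lying',m,v[0],b[:,2].max(),np.ptp((b-m)@v[0]))
t=(b-m)@v[0]; w=(b-m)@v[1]
for a in np.arange(-.07,.07,.01):
    i=(t>a)&(t<a+.01)
    if i.sum(): print(round(a,2),i.sum(),np.ptp(w[i]).round(3),b[i,2].max().round(3),m[:2]+v[0][:2]*(a+.005))
c=box(.38,.5,.07,.2,.1,.16);print('stand',c.mean(0),np.ptp(c,axis=0),len(c))
c=box(.38,.5,.07,.2,.02,.16);print(c.mean(0),np.ptp(c,axis=0))
# ball height on ledge
E
```

```text
plat 3055 0.07103811681631633
((0.47295570373535156, -0.24324187636375427), (0.2831922769546509, 0.3026745319366455), 5.559316635131836) [[ 0.3174 -0.1063]
 [ 0.3467 -0.4076]
 [ 0.6285 -0.3802]
 [ 0.5992 -0.0789]]
rail/clips 649
[ 0.6063 -0.3579  0.129 ] [ 0.607  -0.3687  0.1269] [ 0.6073 -0.3791  0.1263] [ 0.603  -0.3245  0.1267] [ 0.6019 -0.3334  0.1312] [ 0.602  -0.3434  0.1314] [ 0.6031 -0.3548  0.1276] [ 0.6063 -0.3687  0.116 ] [ 0.6058 -0.3782  0.1183] [ 0.5979 -0.286   0.1308] [ 0.5969 -0.2983  0.1352] [ 0.6    -0.3117  0.1237] [ 0.5993 -0.3208  0.1272] [ 0.599  -0.3306  0.1287] [ 0.6015 -0.3435  0.1196] [ 0.6031 -0.3555  0.1138] [ 0.604  -0.3666  0.1112] [ 0.6049 -0.3779  0.1082] [ 0.5964 -0.2511  0.1211] [ 0.5941 -0.2589  0.1305] [ 0.5945 -0.2693  0.1294] [ 0.5951 -0.28    0.1276] [ 0.5962 -0.2911  0.1238] [ 0.5975 -0.3025  0.1195] [ 0.599  -0.3143  0.1139] [ 0.5973 -0.3225  0.1212] [ 0.597  -0.3321  0.1232] [ 0.5994 -0.345   0.1141] [ 0.603  -0.3595  0.1006] [ 0.6068 -0.3744  0.0861] [ 0.5901 -0.205   0.1295] [ 0.5905 -0.2153  0.1287] [ 0.592  -0.2267  0.1234] [ 0.5925 -0.2
[... 4929 characters left out ...]
6022 -0.4078]
 [ 0.5983 -0.0701]]
lying [0.5973 0.2488 0.0469] [-0.8216 -0.5692  0.0303] 0.06412762972416108 0.12280726704106121
-0.07 27 0.036 0.05 [0.6507 0.2858]
-0.06 27 0.037 0.052 [0.6424 0.2801]
-0.05 27 0.037 0.056 [0.6342 0.2744]
-0.04 28 0.048 0.054 [0.626  0.2687]
-0.03 43 0.054 0.059 [0.6178 0.263 ]
-0.02 39 0.054 0.059 [0.6096 0.2573]
-0.01 43 0.051 0.059 [0.6014 0.2516]
0.0 42 0.053 0.062 [0.5932 0.2459]
0.01 42 0.053 0.064 [0.5849 0.2402]
0.02 42 0.053 0.06 [0.5767 0.2345]
0.03 43 0.051 0.061 [0.5685 0.2288]
0.04 45 0.06 0.059 [0.5603 0.2231]
0.05 37 0.054 0.06 [0.5521 0.2175]
stand [0.4485 0.1378 0.1201] [0.037  0.0371 0.0324] 114
[0.443  0.1375 0.098 ] [0.0519 0.0525 0.1113]
```

Request:
move_arm --rows '[-1,-0.349,-0.319,-0.029,0,0,0,-1,-0.349,-0.319,-0.029,0,0,0,-1,-0.349,-0.319,-0.029,0,0,0,-1,-0.349,-0.319,-0.029,0,0,0,-1,-0.349,-0.319,-0.029,0,0,0,-1,-0.349,-0.319,-0.029,0,0,0,-1,-0.349,-0.319,-0.029,0,0,0,-1,-0.349,-0.319,-0.029,0,0,0,-1,-0.349,-0.319,-0.029,0,0,0,-1,-0.349,-0.319,-0.029,0,0,0,-1,-0.349,-0.319,-0.029,0,0,0,-1,-0.349,-0.319,-0.029,0,0,0,-1,-0.349,-0.319,-0.029,0,0,0,-1,-0.349,-0.319,-0.029,0,0,0,-1,0,0,0,0,0,0.155,-1,0,0,0,0,0,0.155,-1,0,0,0,0,0,0.155,-1,0,0,0,0,0,0.155,-1,0,0,0,0,0,0.155,-1,0,0,0,0,0,0.155]'

```text
clock: 2.67
tcp_pos: [0.4465, 0.138, 0.2699]
tool_rot: [[-0.448, 0.894, 0.0], [0.894, 0.448, 0.0], [0.0, 0.0, -1.0]]
wrist_force: [0.2, -0.8, 0.7]
grip_width: 0.085
grip_force: 0.0
```

Request:
move_arm --rows '[-1,0,0,0,0,0,0.155,-1,0,0,0,0,0,0.155,-1,0,0,0,0,0,0.155,-1,0,0,0,0,0,0,-1,0,0,0,0,0,0]'

```text
clock: 3.08
tcp_pos: [0.4465, 0.138, 0.2698]
tool_rot: [[-0.109, 0.994, 0.0], [0.994, 0.109, 0.0], [0.0, 0.0, -1.0]]
wrist_force: [0.2, 0.3, -0.4]
grip_width: 0.085
grip_force: 0.0
```

```bash
cat >> h.py <<'E'
def rows(target,n,yaw=None):
    "target TCP in world -> per-row norm shift in tool axes (orientation constant)"
    s=observe(); d=s['tool_rot'].T@(np.array(target)-s['tcp_pos']) if 1 else 0
    return d/n/.075
def st():
    s=observe(); print('t',round(s['clock'],2),'tcp',np.array(s['tcp_pos']),'q',np.array(s['joint_pos']),'F',np.array(s['wrist_force']),'w',round(s['grip_width'],4),'gf',round(s['grip_force'],1),'yaw_y',np.degrees(np.arctan2(s['tool_rot'][1][1],s['tool_rot'][0][1])).round(2),'z',np.array(s['tool_rot'])[:,2]); return s
E
python3 - <<'E'
from h import *
st()
g=cam('wrist');cv2.imwrite('pics/w1.png',g['frame']);X=cloud(g);np.save('w1.npy',X)
print(g['W'])
for t in ['bottle_a_mid','bottle_a_cap']:
    for c,x in spots(g,'wrist',t): print(t,c,x)
c=X[(X[...,2]>.09)&(X[...,2]<.13)&(abs(X[...,0]-.445)<.06)&(abs(X[...,1]-.1375)<.06)]
print(len(c)); 
if len(c): print(cv2.minEnclosingCircle(c[:,:2].astype(np.float32)),c[:,2].max(),np.median(c,axis=0))
g=cam('top');cv2.imwrite('pics/top1.png',g['frame'])
E
```

```text
t 3.08 tcp [0.4465 0.138  0.2698] q [-0.7015 -0.0495  0.2956  1.8257  0.0146  1.363  -0.3   ] F [ 0.2156  0.2879 -0.4001] w 0.085 gf 0.0 yaw_y 6.26 z [ 0.0002  0.0002 -1.    ]
[[ 0.994   0.1061  0.0282  0.4402]
 [ 0.1098 -0.9595 -0.2595  0.204 ]
 [-0.0004  0.261  -0.9653  0.4041]
 [ 0.      0.      0.      1.    ]]
bottle_a_mid 0.79 [0.5981 0.2483 0.0489]
bottle_a_mid 0.58 [0.2791 0.2269 0.0485]
bottle_a_cap 0.91 [0.2621 0.1755 0.043 ]
bottle_a_cap 0.57 [0.6412 0.2835 0.0445]
bottle_a_cap 0.19 [ 0.4888 -0.0837  0.0277]
1528
((0.4507649540901184, 0.1394495815038681), 0.02084665186703205) 0.12299663465625882 [0.4507 0.142  0.1204]
```

View pics/w1.png

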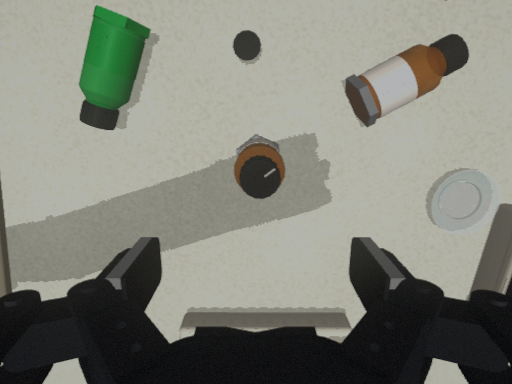

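View pics/top1.png

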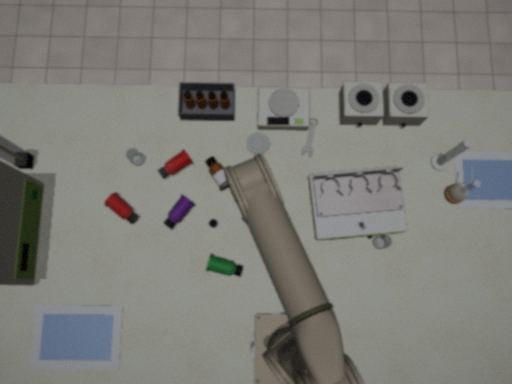

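The wrist view shows the standing bottle's cap at (260,172) and the lying bottle at (400,80). With the arm moved away, the top view shows no third amber bottle. I'll grip the standing one by its cap.

Request:
move_arm --rows '[-1,0.01,0.04,0.378,0,0,0,-1,0,0,0.378,0,0,0,-1,0,0,0.378,0,0,0,-1,0,0,0.378,0,0,0,-1,0,0,0.378,0,0,0,-1,0,0,0.378,0,0,0,-1,0,0,0,0,0,0,1,0,0,0,0,0,0,1,0,0,0,0,0,0,1,0,0,0,0,0,0,1,0,0,0,0,0,0,1,0,0,0,0,0,0,1,0,0,0,0,0,0,1,0,0,0,0,0,0,1,0,0,0,0,0,0]'

```text
clock: 4.53
tcp_pos: [0.4507, 0.1396, 0.1015]
tool_rot: [[-0.105, 0.994, 0.003], [0.994, 0.105, 0.002], [0.001, 0.003, -1.0]]
wrist_force: [0.1, -0.3, 6.0]
grip_width: 0.0362
grip_force: 59.4
```

Request:
move_arm --rows '[1,0,0,-0.2,0,0,0,1,0,0,-0.38,0,0,0,1,0,0,-0.38,0,0,0,1,0,0,-0.38,0,0,0,1,0,0,-0.38,0,0,0,1,0,0,-0.38,0,0,0,1,0,0,-0.38,0,0,0,1,-0.373,-0.147,-0.053,0,0,0,1,-0.373,-0.147,-0.053,0,0,0,1,-0.373,-0.147,-0.053,0,0,0,1,-0.373,-0.147,-0.053,0,0,0,1,-0.373,-0.147,-0.053,0,0,0,1,-0.373,-0.147,-0.053,0,0,0,1,-0.373,-0.147,-0.053,0,0,0,1,-0.373,-0.147,-0.053,0,0,0,1,-0.373,-0.147,-0.053,0,0,0,1,-0.373,-0.147,-0.053,0,0,0,1,0,0,0,0,0,0]'

```text
clock: 6.03
tcp_pos: [0.3674, -0.1564, 0.3267]
tool_rot: [[-0.097, 0.995, 0.002], [0.995, 0.097, 0.001], [0.001, 0.002, -1.0]]
wrist_force: [1.3, 0.1, -3.4]
grip_width: 0.0361
grip_force: 61.3
```

```bash
python3 - <<'E'
from h import *
st()
g=cam('wrist');cv2.imwrite('pics/w2.png',g['frame']);X=cloud(g);np.save('w2.npy',X)
for t in ['run_switch_tip','clip0','shaker']:
    for c,x in spots(g,'wrist',t): print(t,c,x)
E
```

```text
t 6.03 tcp [ 0.3674 -0.1564  0.3267] q [-0.4819 -0.3295  0.6097  1.8785  0.1854  1.5347  0.1933] F [ 1.2529  0.0766 -3.3856] w 0.0361 gf 61.3 yaw_y 5.59 z [ 0.0024  0.0008 -1.    ]
clip0 0.82 [ 0.5187 -0.1628  0.0657]
shaker 0.6 [ 0.5203 -0.1669  0.0716]
```

View pics/w2.png

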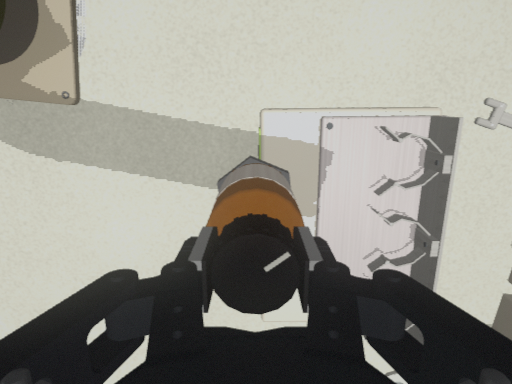

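The wrist view shows the platform front edge at u≈320, clip0 at about (410,160), clip1 at about (400,240), and the rail at u≈445.

```bash
python3 - <<'E'
from h import *
X=np.load('w2.npy')
z=X[...,2]
pm=(z>.064)&(z<.077)
pts=[]
for v in range(125,235,3):
    u=[u for u in range(300,345) if pm[v,u:u+6].all() and u>305]
    if u: pts.append(X[v,u[0],:2])
pts=np.array(pts)
a,b=np.polyfit(pts[:,1],pts[:,0],1);r=pts[:,0]-a*pts[:,1]-b;k=abs(r)<.003;a,b=np.polyfit(pts[k,1],pts[k,0],1)
print('front x=',a,'*y+',b,'resid',r[k].std(),k.sum(), 'z',np.nanmedian(z[pm]))
pts=[]
for u in range(325,400,3):
    vv=[v for v in range(100,140) if pm[v:v+5,u].all()]
    if vv: pts.append(X[vv[0],u,:2])
pts=np.array(pts);c,d=np.polyfit(pts[:,0],pts[:,1],1);print('left y=',c,'*x+',d,(pts[:,1]-c*pts[:,0]-d).std())
th=np.mean([np.arctan(-a),np.arctan(c)]);print('yaw deg',np.degrees([np.arctan(-a),np.arctan(c),th]))
ex=np.array([np.cos(th),np.sin(th)]);ey=np.array([-ex[1],ex[0]])
A=np.array([[1,-a],[-c,1]]);corner=np.linalg.solve(A,[b,d]);print('corner',corner)
for i in range(3): print('clip',i,corner+.095*ex-(.05+.1*i)*ey)
m=(z>.085)&(z<.12)&(X[...,0]>.45)
q=(X[m][:,:2]-corner)@np.c_[ex,ey]; 
# profile of arms in clip frame
img=np.zeros((170,310),np.uint8)
for (p,s) in q:
    i,j=int(p*1000),int(-s*1000)
    if 0<=i<170 and 0<=j<310: img[i,j]=255
for i in range(55,150,5):
    js=np.where(img[i:i+5].max(0))[0]; 
    if len(js): 
        g=np.split(js,np.where(np.diff(js)>3)[0]+1); print(i-95+2,[(int(h[0]),int(h[-1])) for h in g])
E
```

```text
front x= -0.10863085022164128 *y+ 0.4335181405022066 resid 0.00027304114752256303 37 z 0.06960010168499717
left y= 0.09277043890483898 *x+ -0.1370175630247753 0.001404298867620473
yaw deg [6.1998 5.3002 5.75  ]
corner [ 0.4439 -0.0958]
clip 0 [ 0.5435 -0.1361]
clip 1 [ 0.5535 -0.2356]
clip 2 [ 0.5635 -0.3351]
-33 [(9, 13), (86, 89), (109, 111), (186, 188), (286, 288)]
-28 [(12, 17), (81, 88), (111, 116), (181, 188), (286, 287)]
-23 [(15, 21), (77, 83), (114, 119), (177, 184)]
-18 [(20, 26), (71, 79), (119, 125), (171, 179)]
-13 [(20, 26), (71, 77), (120, 125), (171, 176)]
-8 [(17, 22), (77, 80), (118, 123), (175, 178)]
-3 [(16, 19), (78, 82), (116, 119), (177, 181)]
2 [(17, 20), (77, 80), (117, 119), (177, 180)]
7 [(20, 21), (76, 79), (118, 121), (176, 179)]
12 [(21, 23), (74, 77), (119, 122), (175, 177)]
17 [(22, 27), (70, 76), (121, 124), (171, 176)]
22 [(25, 31), (66, 73), (124, 130), (166, 173), (267, 273)]
27 [(30, 58), (62, 68), (129, 168), (263, 271)]
32 [(33, 39), (60, 63), (134, 139), (160, 165), (263, 266)]
37 [(0, 39), (61, 139), (163, 212), (272, 295)]
42 [(0, 0)]
```

Request:
move_arm --rows '[1,-0.213,0.252,0.059,0,0,0,1,-0.213,0.252,0.059,0,0,0,1,-0.213,0.252,0.059,0,0,0,1,-0.213,0.252,0.059,0,0,0,1,-0.213,0.252,0.059,0,0,0,1,-0.213,0.252,0.059,0,0,0,1,0,0,0.281,0,0,0,1,0,0,0.281,0,0,0,1,0,0,0.281,0,0,0,1,0,0,0.281,0,0,0,1,0,0,0.281,0,0,0,1,0,0,0.2,0,0,0,1,0,0,0,0,0,0]'

```text
clock: 7.32
tcp_pos: [0.4909, -0.2318, 0.175]
tool_rot: [[-0.107, 0.994, -0.006], [0.994, 0.108, 0.002], [0.002, -0.006, -1.0]]
wrist_force: [0.2, -0.0, -3.7]
grip_width: 0.0361
grip_force: 61.3
```

```bash
python3 - <<'E'
from h import *
s=st()
g=cam('wrist');cv2.imwrite('pics/w3.png',g['frame'])
print(rows([.5533,-.2341,.1735],1)*.075)
E
```

```text
t 7.32 tcp [ 0.4909 -0.2318  0.175 ] q [-0.3862  0.2612  0.8655  1.797  -0.2124  1.1869  0.6516] F [ 0.2239 -0.047  -3.7355] w 0.0361 gf 61.3 yaw_y 6.17 z [-0.0057  0.0015 -1.    ]
[-0.0082  0.0612  0.0032]
```

View pics/w3.png

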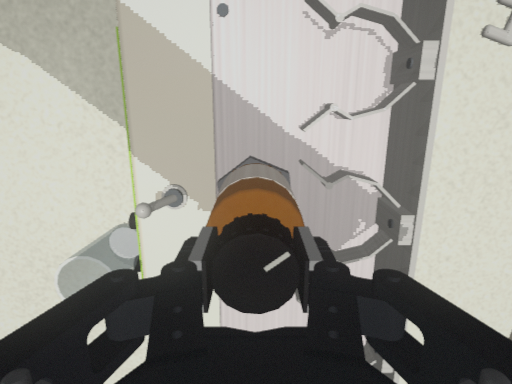

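The bottle hangs in front of clip1, with the clip arms at about (320,165) and (350,250). Its axis is 8 mm too far to +y, so I'll correct that and then push.

Request:
move_arm --rows '[1,-0.109,0,0.03,0,0,0,1,0,0,0,0,0,0,1,0,0.16,0,0,0,0,1,0,0.16,0,0,0,0,1,0,0.16,0,0,0,0,1,0,0.16,0,0,0,0,1,0,0.16,0,0,0,0,1,0,0.03,0,0,0,0,1,0,0,0,0,0,0,1,0,0,0,0,0,0]'

```text
clock: 8.2
tcp_pos: [0.555, -0.2354, 0.1763]
tool_rot: [[-0.105, 0.994, 0.001], [0.994, 0.105, 0.001], [0.0, 0.001, -1.0]]
wrist_force: [2.0, 2.1, -6.9]
grip_width: 0.0362
grip_force: 61.3
```

```bash
python3 - <<'E'
from h import *
s=st();print(rows([.5533,-.2341,.1735],1)*.075)
print(s['ft_torque'])
E
```

```text
t 8.2 tcp [ 0.555  -0.2354  0.1763] q [-0.3176  0.4119  0.8251  1.6422 -0.3185  1.2275  0.6798] F [ 1.958   2.0607 -6.8749] w 0.0362 gf 61.3 yaw_y 6.05 z [ 0.0008  0.0005 -1.    ]
[ 0.0015 -0.0015  0.0028]
[ 0.6404 -0.4299  0.0758]
```

Request:
move_arm --rows '[1,0,0,0.03,0,0,0,1,0,0,0.025,0,0,0,1,0,0,0,0,0,0,1,0,0,0,0,0,0,1,0,0,0,0,0,0.14,1,0,0,0,0,0,0.14,1,0,0,0,0,0,0.14,1,0,0,0,0,0,0.14,1,0,0,0,0,0,0]'

```text
clock: 8.95
tcp_pos: [0.5552, -0.2354, 0.1722]
tool_rot: [[0.333, 0.943, 0.001], [0.943, -0.333, -0.0], [0.0, 0.001, -1.0]]
wrist_force: [2.0, 2.2, -3.1]
grip_width: 0.0363
grip_force: 61.8
```

```bash
python3 - <<'E'
from h import *
s=st();print(rows([.5533,-.2341,.1735],1)*.075)
print(s['ft_torque'])
g=cam('wrist');cv2.imwrite('pics/w4.png',g['frame'])
E
```

```text
t 8.95 tcp [ 0.5552 -0.2354  0.1722] q [-0.3782  0.4477  0.9157  1.649  -0.373   1.2304  0.2773] F [ 1.9953  2.1511 -3.0686] w 0.0363 gf 61.8 yaw_y -19.43 z [ 0.0006 -0.0001 -1.    ]
[ 0.0006 -0.0022 -0.0013]
[ 0.5649 -0.4308  0.0368]
```

View pics/w4.png

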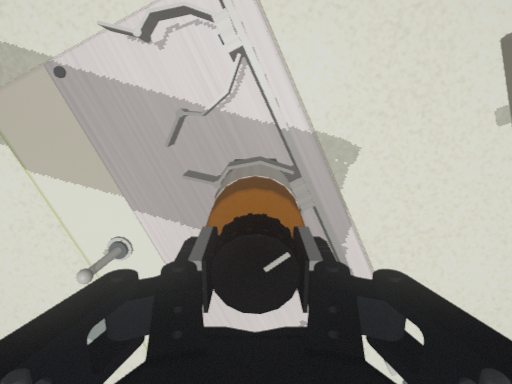

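The bottle is seated in clip1 (foot between the arms at about (250,190)). Positive turns lower q7, so I can keep screwing.

Request:
move_arm --rows '[1,0,0,0,0,0,0.14,1,0,0,0,0,0,0.14,1,0,0,0,0,0,0.14,1,0,0,0,0,0,0.14,1,0,0,0,0,0,0.14,1,0,0,0,0,0,0.14,1,0,0,0,0,0,0.14,1,0,0,0,0,0,0.14,1,0,0,0,0,0,0.14,1,0,0,0,0,0,0.14,1,0,0,0,0,0,0.14,1,0,0,0,0,0,0.14,1,0,0,0,0,0,0.14,1,0,0,0,0,0,0.14]'

```text
clock: 10.17
tcp_pos: [0.5553, -0.2358, 0.1723]
tool_rot: [[0.954, -0.299, 0.001], [-0.299, -0.954, -0.0], [0.001, -0.0, -1.0]]
wrist_force: [1.7, 1.1, -3.3]
grip_width: 0.037
grip_force: 44.3
```

```bash
python3 - <<'E'
from h import *
s=st();print(s['ft_torque'])
E
```

```text
t 10.17 tcp [ 0.5553 -0.2358  0.1723] q [-0.5522  0.6316  1.2437  1.6552 -0.6175  1.31   -1.0733] F [ 1.7017  1.1368 -3.3395] w 0.037 gf 44.3 yaw_y -107.4 z [ 0.001  -0.0002 -1.    ]
[ 0.241  -0.7835  0.0386]
```

Request:
move_arm --rows '[-1,0,0,0,0,0,0,-1,0,0,0,0,0,0,-1,0,0,0,0,0,0,-1,0,0,0,0,0,0,-1,0,0,0,0,0,-0.15,-1,0,0,0,0,0,-0.15,-1,0,0,0,0,0,-0.15,-1,0,0,0,0,0,-0.15,-1,0,0,0,0,0,-0.15,-1,0,0,0,0,0,-0.15,-1,0,0,0,0,0,-0.15,-1,0,0,0,0,0,-0.15,-1,0,0,0,0,0,-0.15,-1,0,0,0,0,0,-0.15,-1,0,0,0,0,0,-0.15,-1,0,0,0,0,0,-0.15,-1,0,0,0,0,0,-0.15,-1,0,0,0,0,0,-0.15,-1,0,0,0,0,0,-0.15,-1,0,0,0,0,0,-0.15]'

```text
clock: 11.83
tcp_pos: [0.5547, -0.236, 0.1725]
tool_rot: [[-0.019, 1.0, 0.001], [1.0, 0.019, -0.0], [-0.0, 0.001, -1.0]]
wrist_force: [-0.2, -1.4, -0.0]
grip_width: 0.0856
grip_force: 0.0
```

Request:
move_arm --rows '[-1,0,0,0,0,0,-0.15,-1,0,0,0,0,0,-0.15,-1,0,0,0,0,0,-0.15,-1,0,0,0,0,0,-0.15,-1,0,0,0,0,0,-0.15,-1,0,0,0,0,0,-0.15,-1,0,0,0,0,0,-0.15,-1,0,0,0,0,0,-0.15,-1,0,0,0,0,0,-0.15,-1,0,0,0,0,0,0]'

```text
clock: 12.67
tcp_pos: [0.5547, -0.2362, 0.1725]
tool_rot: [[-0.881, 0.472, 0.001], [0.472, 0.881, -0.0], [-0.001, 0.0, -1.0]]
wrist_force: [0.4, 0.5, 0.7]
grip_width: 0.0854
grip_force: 0.0
```

```bash
python3 - <<'E'
from h import *
s=st();print(s['ft_torque'])
g=cam('wrist');cv2.imwrite('pics/w5.png',g['frame']);X=cloud(g)
m=(X[...,2]>.182)&(X[...,2]<.198)&(np.hypot(X[...,0]-.555,X[...,1]+.235)<.03)
c=X[m];print(len(c),cv2.minEnclosingCircle(c[:,:2].astype(np.float32)),np.median(c,axis=0))
E
```

```text
t 12.67 tcp [ 0.5547 -0.2362  0.1725] q [-0.1715  0.368   0.6252  1.6398 -0.2274  1.2069  1.582 ] F [0.3938 0.4732 0.6541] w 0.0854 gf 0.0 yaw_y 61.8 z [ 0.0007 -0.0002 -1.    ]
[-0.0154 -0.001  -0.0119]
6402 ((0.5554941892623901, -0.23456496000289917), 0.019680827856063843) [ 0.5534 -0.2335  0.1905]
```

View pics/w5.png

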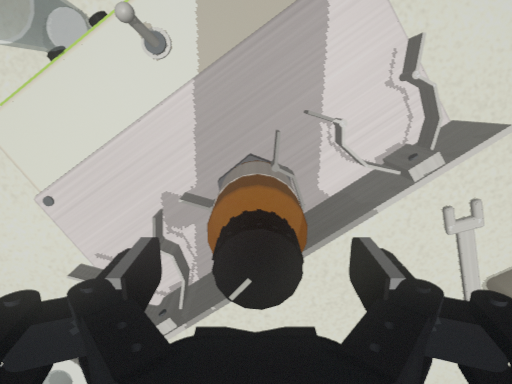

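Bottle seated: cap top at z 0.1905, axis about 2 mm from clip1. Now regrip the cap and keep screwing.

Request:
move_arm --rows '[1,0,0,0,0,0,0,1,0,0,0,0,0,0,1,0,0,0,0,0,0,1,0,0,0,0,0,0,1,0,0,0,0,0,0,1,0,0,0,0,0,0,1,0,0,0,0,0,0,1,0,0,0,0,0,0.14,1,0,0,0,0,0,0.14,1,0,0,0,0,0,0.14,1,0,0,0,0,0,0.14,1,0,0,0,0,0,0.14,1,0,0,0,0,0,0.14,1,0,0,0,0,0,0.14,1,0,0,0,0,0,0.14,1,0,0,0,0,0,0.14,1,0,0,0,0,0,0.14]'

```text
clock: 14.13
tcp_pos: [0.5552, -0.2353, 0.1723]
tool_rot: [[0.033, 0.999, 0.001], [0.999, -0.033, 0.0], [0.0, 0.001, -1.0]]
wrist_force: [0.0, 0.9, 2.2]
grip_width: 0.0365
grip_force: 59.9
```

```bash
python3 - <<'E'
from h import *
s=st();print(s['ft_torque'])
E
```

```text
t 14.13 tcp [ 0.5552 -0.2353  0.1723] q [-0.325   0.4201  0.836   1.6465 -0.3287  1.2217  0.5485] F [0.0468 0.8723 2.2483] w 0.0365 gf 59.9 yaw_y -1.9 z [ 0.0007  0.0005 -1.    ]
[0.4179 0.0334 0.0543]
```

Request:
move_arm --rows '[1,0,0,0,0,0,0.14,1,0,0,0,0,0,0.14,1,0,0,0,0,0,0.14,1,0,0,0,0,0,0.14,1,0,0,0,0,0,0.14,1,0,0,0,0,0,0.14,1,0,0,0,0,0,0]'

```text
clock: 14.72
tcp_pos: [0.5554, -0.2354, 0.1723]
tool_rot: [[0.638, 0.77, 0.001], [0.77, -0.638, -0.0], [0.0, 0.001, -1.0]]
wrist_force: [0.8, 1.9, 3.8]
grip_width: 0.0364
grip_force: 60.0
```

```bash
python3 - <<'E'
from h import *
s=st();print(s['ft_torque'])
E
```

```text
t 14.72 tcp [ 0.5554 -0.2354  0.1723] q [-0.4163  0.4723  0.9759  1.6501 -0.41    1.2393 -0.0476] F [0.8219 1.9482 3.8185] w 0.0364 gf 60.0 yaw_y -39.68 z [ 0.0007 -0.0003 -1.    ]
[ 0.4733 -0.1553 -0.0383]
```

Request:
move_arm --rows '[1,0,0,0,0,0,0.14,1,0,0,0,0,0,0.14,1,0,0,0,0,0,0.14,1,0,0,0,0,0,0.14,1,0,0,0,0,0,0.14,1,0,0,0,0,0,0.14,1,0,0,0,0,0,0]'

```text
clock: 15.3
tcp_pos: [0.5554, -0.2357, 0.1723]
tool_rot: [[0.975, 0.22, 0.001], [0.22, -0.975, -0.001], [0.001, 0.001, -1.0]]
wrist_force: [2.2, 1.3, 4.9]
grip_width: 0.0362
grip_force: 60.1
```

```bash
python3 - <<'E'
from h import *
s=st();print(s['ft_torque'])
g=cam('wrist');cv2.imwrite('pics/w6.png',np.hstack([cv2.imread('pics/w5.png'),g['frame']])[150:,:])
cv2.imwrite('pics/w6.png',cv2.resize(cv2.imread('pics/w6.png'),(800,183)))
E
```

```text
t 15.3 tcp [ 0.5554 -0.2357  0.1723] q [-0.4977  0.5472  1.121   1.6531 -0.5125  1.2695 -0.6255] F [2.1717 1.3393 4.9227] w 0.0362 gf 60.1 yaw_y -77.28 z [ 0.0008 -0.0008 -1.    ]
[ 0.3853 -0.4461 -0.0555]
```

View pics/w6.png

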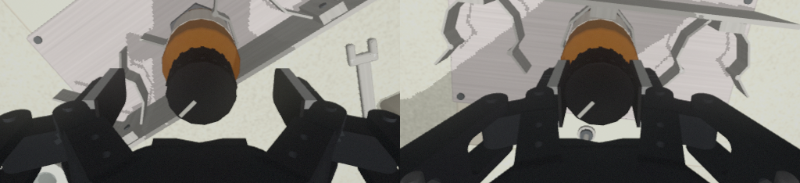

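The mark turned with the gripper, so the cap has come round about 245°. I'll release, go over to the lying bottle, and check clip1's label from the side camera on the way.

Request:
move_arm --rows '[-1,0,0,0,0,0,0,-1,0,0,0,0,0,0,-1,0,0,0,0,0,0,-1,0,0,0,0,0,0,-1,0,0,-0.35,0,0,0,-1,0,0,-0.35,0,0,0,-1,0,0,-0.35,0,0,0,-1,0,0,-0.35,0,0,0,-1,0,0,0,0,0,-0.122,-1,0,0,0,0,0,-0.122,-1,0,0,0,0,0,-0.122,-1,0,0,0,0,0,-0.122]'

```text
clock: 16.35
tcp_pos: [0.5546, -0.2358, 0.2771]
tool_rot: [[0.818, 0.575, -0.0], [0.575, -0.818, 0.0], [0.0, -0.0, -1.0]]
wrist_force: [-0.3, -0.3, -0.3]
grip_width: 0.0854
grip_force: 0.0
```

Request:
move_arm --rows '[-1,0.265,-0.312,0,0,0,0,-1,0.265,-0.312,0,0,0,0,-1,0.265,-0.312,0,0,0,0,-1,0.265,-0.312,0,0,0,0,-1,0.265,-0.312,0,0,0,0,-1,0.265,-0.312,0,0,0,0,-1,0.265,-0.312,0,0,0,0,-1,0.265,-0.312,0,0,0,0,-1,0.265,-0.312,0,0,0,0,-1,0.265,-0.312,0,0,0,0,-1,0.265,-0.312,0,0,0,0,-1,0.265,-0.312,0,0,0,0,-1,0.265,-0.312,0,0,0,0,-1,0.265,-0.312,0,0,0,0,-1,0.265,-0.312,0,0,0,0,-1,0.265,-0.312,0,0,0,0,-1,0,0,0,0,0,0]'

```text
clock: 17.77
tcp_pos: [0.6015, 0.2611, 0.2756]
tool_rot: [[0.816, 0.578, -0.002], [0.578, -0.816, 0.001], [-0.001, -0.002, -1.0]]
wrist_force: [0.1, 1.2, -0.8]
grip_width: 0.0855
grip_force: 0.0
```

```bash
python3 - <<'E'
from h import *
s=st()
g=cam('wrist');cv2.imwrite('pics/w7.png',g['frame']);X=cloud(g);np.save('w7.npy',X)
f=g['frame'].astype(int)
for t in ['bottle_a_mid','bottle_a_cap']:
    for c,x in spots(g,'wrist',t): print(t,c,x)
b=X[(X[...,2]>.03)&(X[...,2]<.08)&(np.hypot(X[...,0]-.597,X[...,1]-.249)<.08)]
r=cv2.minAreaRect(b[:,:2].astype(np.float32));print('rect',r)
m=b.mean(0);u,sv,v=np.linalg.svd((b-m)[::5],full_matrices=False);d=v[0]*np.sign(v[0][0]);d[2]=0;d/=np.linalg.norm(d);n=np.array([-d[1],d[0],0])
print('az',np.degrees(np.arctan2(d[1],d[0])))
t=(b-m)@d;w=(b-m)@n
for a in np.arange(-.07,.07,.01):
    i=(t>a)&(t<a+.01)
    if i.sum()>20: print(a.round(2),i.sum(),np.percentile(w[i],[1,99]),b[i,2].max().round(3),w[i][b[i,2]>b[i,2].max()-.004].mean().round(4))
print('m',m,'t',t.min(),t.max(),'d',d)
h=cam('side')['frame']; o=cv2.imread('pics/side0.png')
cv2.imwrite('pics/s7.png',np.hstack([cv2.resize(o[160:230,200:290],None,fx=4,fy=4,interpolation=2),cv2.resize(h[190:330,215:335],None,fx=2.0,fy=2.0)]))
E
```

```text
t 17.77 tcp [0.6015 0.2611 0.2756] q [-1.141   0.5415  1.0052  1.3546 -0.4533  1.4862 -1.1203] F [ 0.1296  1.1724 -0.8063] w 0.0855 gf 0.0 yaw_y -54.68 z [-0.0017  0.0011 -1.    ]
bottle_a_mid 0.78 [0.4793 0.389  0.0474]
bottle_a_mid 0.62 [0.6378 0.3995 0.0432]
bottle_a_mid 0.59 [0.6089 0.2528 0.0497]
bottle_a_cap 0.82 [0.6447 0.2822 0.0447]
bottle_a_cap 0.66 [0.5998 0.4473 0.0377]
bottle_a_cap 0.57 [0.4207 0.4237 0.0459]
bottle_a_cap 0.55 [ 0.5203 -0.1047  0.0742]
rect ((0.6056839227676392, 0.2531268298625946), (0.12165915220975876, 0.05822373181581497), 35.06016159057617)
az 34.345849448832624
-0.06 301 [-0.0287  0.028 ] 0.056 -0.0009
-0.05 364 [-0.027  0.026] 0.055 -0.0007
-0.04 339 [-0.0265  0.0255] 0.055 -0.0005
-0.03 349 [-0.026   0.0256] 0.055 -0.0004
-0.02 361 [-0.027   0.0257] 0.056 -0.0006
-0.01 377 [-0.0265  0.0257] 0.055 -0.0004
0.0 364 [-0.0261  0.0258] 0.055 -0.0005
0.01 385 [-0.0257  0.0259] 0.055 -0.0006
0.02 389 [-0.0255  0.0247] 0.055 -0.0
0.03 288 [-0.0202  0.0191] 0.049 -0.0005
0.04 281 [-0.0187  0.0179] 0.048 -0.0002
0.05 288 [-0.0184  0.018 ] 0.048 0.0004
0.06 82 [-0.0181  0.0168] 0.046 -0.0012
m [0.6043 0.2525 0.0469] t -0.05929472150916338 0.06246744037929901 d [0.8256 0.5642 0.    ]
```

View pics/s7.png

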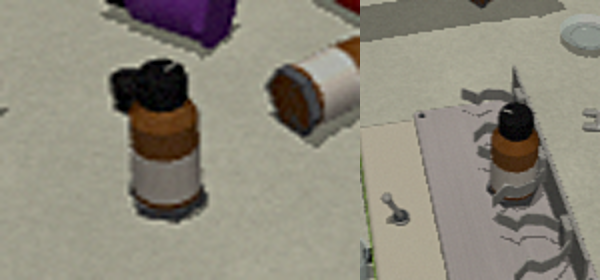

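The label wraps all the way round, so it says nothing about rotation. The bottle stands in clip1. Lying bottle: axis centre (0.604,0.2525), azimuth 34.5°, top 0.055. Next I'll tilt the tool back 30° and descend to it.

Request:
move_arm --rows '[-1,0,0,0,0,-0.134,0,-1,0,0,0,0,-0.134,0,-1,0,0,0,0,-0.134,0,-1,0,0,0,0,-0.134,0,-1,0,0,0,0,-0.134,0,-1,0.241,0.018,0.234,0,0,0,-1,0.241,0.018,0.234,0,0,0,-1,0.241,0.018,0.234,0,0,0,-1,0.241,0.018,0.234,0,0,0,-1,0.241,0.018,0.234,0,0,0,-1,0.241,0.018,0.234,0,0,0,-1,0.241,0.018,0.234,0,0,0,-1,0,0,0,0,0,0]'

```text
clock: 19.05
tcp_pos: [0.6517, 0.2749, 0.0969]
tool_rot: [[0.732, 0.566, -0.379], [0.506, -0.824, -0.254], [-0.456, -0.005, -0.89]]
wrist_force: [-0.2, -0.9, -2.0]
grip_width: 0.0852
grip_force: 0.0
```

```bash
python3 - <<'E'
from h import *
s=st();print(s['tool_rot'])
print(rows([.6051,.2531,.0192],1)*.075)
E
```

```text
t 19.05 tcp [0.6517 0.2749 0.0969] q [-0.7493  1.0844  0.6883  0.8143 -0.4526  1.8429 -1.2207] F [-0.2108 -0.9271 -1.977 ] w 0.0852 gf 0.0 yaw_y -55.5 z [-0.3789 -0.2545 -0.8898]
[[ 0.7319  0.5663 -0.3789]
 [ 0.506  -0.8241 -0.2545]
 [-0.4564 -0.0055 -0.8898]]
[-0.0096 -0.008   0.0924]
```

Request:
move_arm --rows '[-1,-0.128,-0.107,0,0,0,0,-1,0,0,0.246,0,0,0,-1,0,0,0.246,0,0,0,-1,0,0,0.246,0,0,0,-1,0,0,0.246,0,0,0,-1,0,0,0.246,0,0,0,-1,0,0,0,0,0,0,1,0,0,0,0,0,0,1,0,0,0,0,0,0,1,0,0,0,0,0,0,1,0,0,0,0,0,0,1,0,0,0,0,0,0,1,0,0,0,0,0,0]'

```text
clock: 20.13
tcp_pos: [0.6078, 0.2555, 0.0266]
tool_rot: [[0.734, 0.569, -0.37], [0.51, -0.822, -0.252], [-0.448, -0.004, -0.894]]
wrist_force: [1.1, 0.4, 5.6]
grip_width: 0.052
grip_force: 62.5
```

```bash
python3 - <<'E'
from h import *
s=st();print(s['tool_rot'])
E
```

```text
t 20.13 tcp [0.6078 0.2555 0.0266] q [-0.8366  1.0316  0.6832  1.0963 -0.4403  1.6358 -1.1838] F [1.0882 0.3724 5.5729] w 0.052 gf 62.5 yaw_y -55.33 z [-0.3704 -0.2523 -0.894 ]
[[ 0.7344  0.5688 -0.3704]
 [ 0.5098 -0.8225 -0.2523]
 [-0.4481 -0.0036 -0.894 ]]
```

Request:
move_arm --rows '[1,-0.07,0,-0.14,0,0,0,1,-0.149,0,-0.298,0,0,0,1,-0.149,0,-0.298,0,0,0,1,-0.149,0,-0.298,0,0,0,1,-0.149,0,-0.298,0,0,0,1,-0.149,0,-0.298,0,0,0,1,-0.149,0,-0.298,0,0,0,1,0,0,0,0,0.13,0,1,0,0,0,0,0.13,0,1,0,0,0,0,0.13,0,1,0,0,0,0,0.13,0,1,0,0,0,0,0.13,0,1,0,0,0,0,0.13,0,1,0,0,0,0,0.13,0,1,0,0,0,0,0.13,0,1,0,0,0,0,0,0]'

```text
clock: 21.47
tcp_pos: [0.6046, 0.2514, 0.1847]
tool_rot: [[0.776, 0.565, 0.279], [0.529, -0.825, 0.201], [0.344, -0.008, -0.939]]
wrist_force: [-1.1, -0.9, -3.1]
grip_width: 0.0522
grip_force: 63.3
```

```bash
python3 - <<'E'
from h import *
s=st();print(s['tool_rot'])
E
```

```text
t 21.47 tcp [0.6046 0.2514 0.1847] q [-1.1469  0.2638  0.8337  1.812  -0.3842  0.8381 -1.1214] F [-1.0599 -0.9458 -3.1201] w 0.0522 gf 63.3 yaw_y -55.57 z [ 0.279   0.2007 -0.9391]
[[ 0.7762  0.5654  0.279 ]
 [ 0.5287 -0.8248  0.2007]
 [ 0.3436 -0.0083 -0.9391]]
```

Request:
move_arm --rows '[1,0,0,0,0,0.136,0,1,0,0,0,0,0.136,0,1,0,0,0,0,0.136,0,1,0,0,0,0,0.136,0,1,0,0,0,0,0.136,0,1,0,0,0,0,0.136,0,1,0,0,0,0,0.136,0,1,0,0,0,0,0,0,1,0,0,0,0,0,0]'

```text
clock: 22.22
tcp_pos: [0.6068, 0.2664, 0.2099]
tool_rot: [[0.523, 0.59, 0.616], [0.374, -0.807, 0.456], [0.766, -0.008, -0.643]]
wrist_force: [-0.9, -0.0, -2.1]
grip_width: 0.0518
grip_force: 63.8
```

```bash
cat >> h.py <<'E'
def held(R0):
    "rotvec (deg, tool axes) still needed so that bottle axis b (tool frame) is up"
E
python3 - <<'E'
from h import *
s=st();R=s['tool_rot'];print(R)
print('tilt',np.degrees(np.arccos(-R[2,2])))
E
```

```text
t 22.22 tcp [0.6068 0.2664 0.2099] q [-1.1595 -0.0071  0.7872  2.1868 -1.0906  0.2247 -0.3245] F [-0.8999 -0.0057 -2.1178] w 0.0518 gf 63.8 yaw_y -53.85 z [ 0.6157  0.4561 -0.6426]
[[ 0.5226  0.5898  0.6157]
 [ 0.3741 -0.8075  0.4561]
 [ 0.7662 -0.008  -0.6426]]
tilt 50.01384341858469
```

Request:
move_arm --rows '[1,0.139,0.157,0.164,0,0,0,1,0.139,0.157,0.164,0,0,0,1,0.139,0.157,0.164,0,0,0,1,0.139,0.157,0.164,0,0,0,1,0,0,0,0,0.06,0,1,0,0,0,0,0.06,0,1,0,0,0,0,0.06,0,1,0,0,0,0,0.06,0,1,0,0,0,0,0.06,0,1,0,0,0,0,0,0]'

```text
clock: 23.05
tcp_pos: [0.6798, 0.261, 0.1754]
tool_rot: [[0.52, 0.593, 0.615], [0.38, -0.805, 0.455], [0.765, -0.003, -0.644]]
wrist_force: [-0.3, -0.4, -3.7]
grip_width: 0.0521
grip_force: 63.7
```

```bash
python3 - <<'E'
from h import *
s=st();R=s['tool_rot'];print(R)
print('tilt',np.degrees(np.arccos(-R[2,2])))
g=cam('side');X=cloud(g);np.save('s8.npy',X);cv2.imwrite('pics/s8.png',g['frame'])
p=s['tcp_pos']
m=(np.linalg.norm(X-p,axis=-1)<.11)
v,u=np.where(m);print(u.min(),u.max(),v.min(),v.max())
cv2.imwrite('pics/s8c.png',cv2.resize(g['frame'][max(0,v.min()-20):v.max()+40,max(0,u.min()-30):u.max()+30],None,fx=3,fy=3))
E
```

```text
t 23.05 tcp [0.6798 0.261  0.1754] q [-0.1397  0.2337 -0.196   2.0065 -1.2627  0.2131 -0.0828] F [-0.3267 -0.4102 -3.6505] w 0.0521 gf 63.7 yaw_y -53.64 z [ 0.6151  0.455  -0.6439]
[[ 0.5197  0.5929  0.6151]
 [ 0.3801 -0.8053  0.455 ]
 [ 0.7651 -0.0027 -0.6439]]
tilt 49.91945194321737
294 318 119 159
```

View pics/s8c.png

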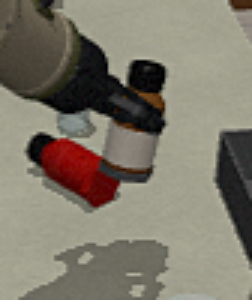

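The crop shows the bottle held nearly upright, leaning about 13°. The IK is stuck because q5 is at its limit. I'll set the foot edge on the bench and release; it will rock upright, since it stays stable up to about 26°.

Request:
move_arm --rows '[1,-0.204,0,0.172,0,0,0,1,-0.204,0,0.172,0,0,0,1,-0.204,0,0.172,0,0,0,1,-0.204,0,0.172,0,0,0,1,0,0,0,0,0,0]'

```text
clock: 23.52
tcp_pos: [0.6824, 0.2569, 0.1174]
tool_rot: [[0.533, 0.598, 0.598], [0.395, -0.801, 0.449], [0.748, -0.003, -0.664]]
wrist_force: [-0.6, -0.4, -3.6]
grip_width: 0.0521
grip_force: 63.8
```

```bash
python3 - <<'E'
from h import *
s=st();R=s['tool_rot'];print(R)
print('tilt',np.degrees(np.arccos(-R[2,2])))
E
```

```text
t 23.52 tcp [0.6824 0.2569 0.1174] q [ 0.2486  0.3983 -0.6296  1.9958 -1.2656  0.0671  0.0622] F [-0.6006 -0.4247 -3.6333] w 0.0521 gf 63.8 yaw_y -53.27 z [ 0.5984  0.4486 -0.6638]
[[ 0.5332  0.598   0.5984]
 [ 0.3955 -0.8015  0.4486]
 [ 0.7479 -0.0025 -0.6638]]
tilt 48.406418073596036
```

Request:
move_arm --rows '[1,0.2,0,-0.177,0,0,0,1,0.2,0,-0.177,0,0,0,1,0.2,0,-0.177,0,0,0,1,0.2,0,-0.177,0,0,0,1,0,0,0,-0.06,0,0.053,1,0,0,0,-0.06,0,0.053,1,0,0,0,-0.06,0,0.053,1,0,0,0,-0.06,0,0.053,1,0,0,0,-0.06,0,0.053,1,0,0,0,-0.06,0,0.053,1,0,0,0,-0.06,0,0.053,1,0,0,0,-0.06,0,0.053,1,0,0,0,-0.06,0,0.053,1,0,0,0,-0.06,0,0.053,1,0,0,0,-0.06,0,0.053,1,0,0,0,-0.06,0,0.053,1,0,0,0,-0.06,0,0.053,1,0,0,0,-0.06,0,0.053]'

```text
clock: 25.02
tcp_pos: [0.6804, 0.2594, 0.1875]
tool_rot: [[0.675, -0.008, 0.737], [0.0, -1.0, -0.011], [0.737, 0.008, -0.675]]
wrist_force: [-0.1, -0.0, -4.9]
grip_width: 0.0521
grip_force: 64.0
```

```bash
python3 - <<'E'
from h import *
s=st();R=s['tool_rot'];print(R)
print('tilt',np.degrees(np.arccos(-R[2,2])))
E
```

```text
t 25.02 tcp [0.6804 0.2594 0.1875] q [-1.6714  0.5596  1.2868  1.9929 -0.2805  0.2549 -1.9684] F [-0.1188 -0.0156 -4.8897] w 0.0521 gf 64.0 yaw_y -90.45 z [ 0.7374 -0.011  -0.6754]
[[ 0.6754 -0.0079  0.7374]
 [ 0.0002 -0.9999 -0.011 ]
 [ 0.7374  0.0076 -0.6754]]
tilt 47.5157146068254
```

Request:
move_arm --rows '[1,0,0,0,-0.06,0,0.053,1,0,0,0,-0.06,0,0.053,1,0,0,0,-0.06,0,0.053,1,0,0,0,0,0.045,0,1,0,0,0,0,0.045,0,1,0,0,0,0,0.045,0,1,0,0,0,0,0.045,0,1,0,0,0,0,0.045,0,1,0,0,0,0,0.045,0,1,0,0,0,0,0.045,0,1,0,0,0,0,0.045,0,1,0,0,0,0,0,0]'

```text
clock: 26.02
tcp_pos: [0.697, 0.2638, 0.1676]
tool_rot: [[0.451, -0.18, 0.874], [-0.068, -0.983, -0.168], [0.89, 0.016, -0.455]]
wrist_force: [1.6, -1.8, -0.3]
grip_width: 0.0521
grip_force: 63.9
```

```bash
python3 - <<'E'
from h import *
s=st();R=s['tool_rot'];print(R)
print('tilt',np.degrees(np.arccos(-R[2,2])))
E
```

```text
t 26.02 tcp [0.697  0.2638 0.1676] q [-1.7578  0.9975  1.3397  2.0225 -0.1016  0.0979 -2.6036] F [ 1.614  -1.7864 -0.2538] w 0.0521 gf 63.9 yaw_y -100.39 z [ 0.8744 -0.1676 -0.4554]
[[ 0.4505 -0.1803  0.8744]
 [-0.0682 -0.9835 -0.1676]
 [ 0.8902  0.0159 -0.4554]]
tilt 62.91165684796218
```

Request:
move_arm --rows '[1,0,0,0,0.04,0,-0.02,1,0,0,0,0.04,0,-0.02,1,-0.237,0,0.121,0.02,0,-0.01,1,-0.237,0,0.121,0.02,0,-0.01,1,-0.237,0,0.121,0.02,0,-0.01,1,0,0,0,0,0,0]'

```text
clock: 26.52
tcp_pos: [0.696, 0.2693, 0.1579]
tool_rot: [[0.477, -0.126, 0.87], [-0.043, -0.992, -0.12], [0.878, 0.02, -0.479]]
wrist_force: [-0.3, -0.2, -2.7]
grip_width: 0.0521
grip_force: 64.0
```

```bash
python3 - <<'E'
from h import *
s=st();R=s['tool_rot'];print(R)
print('tilt',np.degrees(np.arccos(-R[2,2])))
E
```

```text
t 26.52 tcp [0.696  0.2693 0.1579] q [-1.7485  0.9892  1.338   2.0373 -0.8307  0.0695 -1.8371] F [-0.3223 -0.2391 -2.7356] w 0.0521 gf 64.0 yaw_y -97.26 z [ 0.8696 -0.1203 -0.4788]
[[ 0.4773 -0.1264  0.8696]
 [-0.0434 -0.9918 -0.1203]
 [ 0.8777  0.0197 -0.4788]]
tilt 61.39065435619934
```

Request:
move_arm --rows '[1,-0.117,0,0.064,0,0,0,1,-0.117,0,0.064,0,0,0,1,-0.117,0,0.064,0,0,0,1,-0.117,0,0.064,0,0,0,1,-0.117,0,0.064,0,0,0,1,-0.117,0,0.064,0,0,0,1,-0.117,0,0.064,0,0,0,1,0,0,0,0,0,0]'

```text
clock: 27.18
tcp_pos: [0.6951, 0.274, 0.0963]
tool_rot: [[0.489, -0.145, 0.86], [-0.04, -0.989, -0.144], [0.871, 0.036, -0.489]]
wrist_force: [-0.7, -0.3, -2.6]
grip_width: 0.0519
grip_force: 64.0
```

```bash
python3 - <<'E'
from h import *
s=st();R=s['tool_rot'];print(R)
print('tilt',np.degrees(np.arccos(-R[2,2])))
E
```

```text
t 27.18 tcp [0.6951 0.274  0.0963] q [-1.7177  1.1269  1.2669  2.0211 -1.2646  0.0666 -1.5333] F [-0.694  -0.2717 -2.5511] w 0.0519 gf 64.0 yaw_y -98.34 z [ 0.8601 -0.1438 -0.4894]
[[ 0.4891 -0.1449  0.8601]
 [-0.0401 -0.9888 -0.1438]
 [ 0.8713  0.0359 -0.4894]]
tilt 60.69920902503114
```

Request:
move_arm --rows '[1,-0.117,0,0.064,0,0,0,1,-0.117,0,0.064,0,0,0,1,-0.08,0,0.045,0,0,0,1,0,0,0,0,0,0]'

```text
clock: 27.52
tcp_pos: [0.6947, 0.277, 0.0723]
tool_rot: [[0.493, -0.155, 0.856], [-0.04, -0.987, -0.155], [0.869, 0.042, -0.493]]
wrist_force: [-0.9, -0.5, -4.0]
grip_width: 0.0521
grip_force: 64.0
```

```bash
python3 - <<'E'
from h import *
s=st();R=s['tool_rot']
print('tilt',np.degrees(np.arccos(-R[2,2])), R.T@[0,0,-1])
g=cam('side');X=cloud(g);f=g['frame'];np.save('s9.npy',X)
m=(np.hypot(X[...,0]-s['tcp_pos'][0],X[...,1]-s['tcp_pos'][1])<.06)&(X[...,2]<.2)
hsv=cv2.cvtColor(f,cv2.COLOR_BGR2HSV);br=m&(hsv[...,1]>90)&(hsv[...,0]<20)
print(br.sum(),X[br].min(0) if br.any() else '',X[br].max(0) if br.any() else '')
v,u=np.where(m);cv2.imwrite('pics/s9.png',cv2.resize(f[v.min()-20:v.max()+20,u.min()-30:u.max()+30],None,fx=4,fy=4))
print(f[v.min()-20:v.max()+20,u.min()-30:u.max()+30].shape)
E
```

```text
t 27.52 tcp [0.6947 0.277  0.0723] q [-1.7091  1.1783  1.239   2.007  -1.2666  0.0661 -1.5827] F [-0.9304 -0.5444 -4.0442] w 0.0521 gf 64.0 yaw_y -98.91 z [ 0.8561 -0.1552 -0.4929]
tilt 60.46985207537899 [-0.8691 -0.042   0.4929]
157 [0.6434 0.2383 0.0167] [0.7184 0.3085 0.1299]
(84, 94, 3)
```

View pics/s9.png

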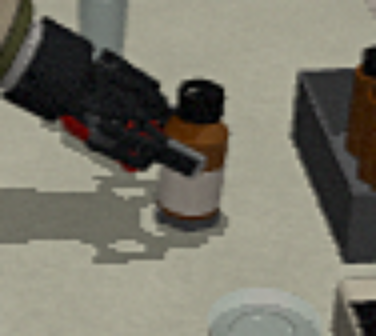

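The crop shows the bottle upright at (190,155), a few mm above the bench. I'll lower it to contact and release.

Request:
move_arm --rows '[1,-0.035,0,0.02,0,0,0,1,-0.035,0,0.02,0,0,0,1,0,0,0,0,0,0]'

```text
clock: 27.82
tcp_pos: [0.695, 0.2775, 0.0683]
tool_rot: [[0.493, -0.157, 0.856], [-0.042, -0.987, -0.157], [0.869, 0.042, -0.493]]
wrist_force: [0.2, -0.3, -2.2]
grip_width: 0.0524
grip_force: 64.0
```

Request:
move_arm --rows '[1,-0.035,0,0.02,0,0,0,1,0,0,0,0,0,0]'

```text
clock: 27.98
tcp_pos: [0.6952, 0.2777, 0.0662]
tool_rot: [[0.492, -0.158, 0.856], [-0.042, -0.986, -0.158], [0.87, 0.042, -0.492]]
wrist_force: [-0.4, -0.5, -1.3]
grip_width: 0.0524
grip_force: 64.4
```

Request:
move_arm --rows '[1,-0.025,0,0.014,0,0,0,1,0,0,0,0,0,0,-1,0,0,0,0,0,0,-1,0,0,0,0,0,0,-1,0,0,0,0,0,0,-1,0,0,0,0,0,0,-1,0,0,-0.15,0,0,0,-1,0,0,-0.27,0,0,0,-1,0,0,-0.27,0,0,0,-1,0,0,-0.27,0,0,0,-1,0,0,-0.27,0,0,0,-1,0,0,-0.27,0,0,0,-1,0,0,0,0,-0.14,0,-1,0,0,0,0,-0.14,0,-1,0,0,0,0,-0.14,0,-1,0,0,0,0,-0.14,0,-1,0,0,0,0,-0.14,0]'

```text
clock: 29.4
tcp_pos: [0.6216, 0.2911, 0.1068]
tool_rot: [[0.87, -0.162, 0.465], [-0.123, -0.986, -0.113], [0.477, 0.042, -0.878]]
wrist_force: [-0.1, 0.0, -1.2]
grip_width: 0.0855
grip_force: 0.0
```

```bash
python3 - <<'E'
from h import *
s=st();R=s['tool_rot'];print(R)
print('tilt',np.degrees(np.arccos(-R[2,2])))
for n in ['side','top']:
    g=cam(n);X=cloud(g)
    c=X[(X[...,2]>.1)&(X[...,2]<.13)&(np.hypot(X[...,0]-.70,X[...,1]-.27)<.06)]
    print(n,len(c)); 
    if len(c): print(cv2.minEnclosingCircle(c[:,:2].astype(np.float32)),c[:,2].max(),c.mean(0))
E
```

```text
t 29.4 tcp [0.6216 0.2911 0.1068] q [-1.593   0.7288  1.2143  1.8385 -0.4986  0.6782 -1.9933] F [-0.0538  0.0128 -1.2326] w 0.0855 gf 0.0 yaw_y -99.33 z [ 0.4651 -0.1135 -0.878 ]
[[ 0.8703 -0.162   0.4651]
 [-0.1229 -0.9859 -0.1135]
 [ 0.4769  0.0416 -0.878 ]]
tilt 28.600381207548953
side 121
((0.689794659614563, 0.2721654772758484), 0.021670470014214516) 0.1254494149377462 [0.6874 0.2655 0.1152]
top 109
((0.6888871788978577, 0.2742721736431122), 0.01963743194937706) 0.12992849837023845 [0.6874 0.2739 0.1207]
```

Request:
move_arm --rows '[-1,0.178,0.016,-0.328,0,0,0,-1,0.178,0.016,-0.328,0,0,0,-1,0.178,0.016,-0.328,0,0,0,-1,0.178,0.016,-0.328,0,0,0,-1,0.178,0.016,-0.328,0,0,0,-1,0.178,0.016,-0.328,0,0,0,-1,0,0,0,0,-0.127,0,-1,0,0,0,0,-0.127,0,-1,0,0,0,0,-0.127,0,-1,0,0,0,0,-0.127,0,-1,0,0,0,0,-0.127,0,-1,0,0,0,0,0,0]'

```text
clock: 30.5
tcp_pos: [0.6228, 0.2875, 0.2704]
tool_rot: [[0.985, -0.17, -0.01], [-0.17, -0.984, -0.047], [-0.002, 0.048, -0.999]]
wrist_force: [1.3, -2.1, -0.8]
grip_width: 0.0851
grip_force: 0.0
```

Request:
move_arm --rows '[-1,0,0,0,0,0,-0.155,-1,0,0,0,0,0,-0.155,-1,0,0,0,0,0,-0.155,-1,0,0,0,0,0,-0.155,-1,0,0,0,0,0,-0.155,-1,0,0,0,0,0,-0.155,-1,0,0,0,0,0,-0.155,-1,0,0,0,0,0,-0.155,-1,0,0,0,0,0,-0.155,-1,0,0,0,0,0,-0.155,-1,0,0,0,0,0,-0.155,-1,0,0,0,0,0,-0.155,-1,0,0,0,0,0,-0.155,-1,0,0,0,0,0,-0.155,-1,0,0,0,0,0,-0.155,-1,0,0,0,0,0,0]'

```text
clock: 31.83
tcp_pos: [0.6202, 0.2927, 0.2714]
tool_rot: [[-0.099, 0.995, -0.003], [0.994, 0.099, -0.045], [-0.045, -0.007, -0.999]]
wrist_force: [0.1, 0.0, 0.1]
grip_width: 0.0854
grip_force: 0.0
```

```bash
python3 - <<'E'
from h import *
s=st();R=s['tool_rot'];print(R)
g=cam('wrist');X=cloud(g)
c=X[(X[...,2]>.1)&(X[...,2]<.13)&(np.hypot(X[...,0]-.69,X[...,1]-.273)<.06)]
print(len(c)); 
if len(c): print(cv2.minEnclosingCircle(c[:,:2].astype(np.float32)),c[:,2].max(),c.mean(0))
g=cam('top');X=cloud(g)
for (x,y) in [(.689,.273),(.555,-.235)]:
    c=X[(X[...,2]>.1)&(X[...,2]<.25)&(np.hypot(X[...,0]-x,X[...,1]-y)<.05)];print(len(c),c.mean(0) if len(c) else '')
print(R.T@(np.array([.689,.273,.20])-s['tcp_pos']))
E
```

```text
t 31.83 tcp [0.6202 0.2927 0.2714] q [-0.9217  0.5249  0.6176  1.2303 -0.2541  1.4924 -0.246 ] F [0.1407 0.0003 0.1347] w 0.0854 gf 0.0 yaw_y 5.66 z [-0.0029 -0.0452 -0.999 ]
[[-0.0988  0.9951 -0.0029]
 [ 0.9941  0.0986 -0.0452]
 [-0.0447 -0.0073 -0.999 ]]
1429
((0.6912724375724792, 0.2758767008781433), 0.019808998331427574) 0.12300000315471338 [0.6893 0.2782 0.1187]
31 [0.6906 0.2624 0.1214]
379 [ 0.5529 -0.228   0.1536]
[-0.0232  0.0671  0.072 ]
```

Request:
move_arm --rows '[-1,0,0,0,0,0.058,0,-1,-0.083,0.227,0,0,0,0,-1,-0.083,0.227,0,0,0,0,-1,-0.083,0.227,0,0,0,0,-1,-0.083,0.227,0,0,0,0,-1,0,0,0.3,0,0,0,-1,0,0,0.3,0,0,0,-1,0,0,0.3,0,0,0,-1,0,0,0.3,0,0,0,-1,0,0,0,0,0,0]'

```text
clock: 32.77
tcp_pos: [0.6879, 0.2727, 0.1767]
tool_rot: [[-0.087, 0.996, -0.014], [0.996, 0.087, -0.002], [-0.001, -0.014, -1.0]]
wrist_force: [-0.6, 0.0, -0.7]
grip_width: 0.0856
grip_force: 0.0
```

```bash
python3 - <<'E'
from h import *
s=st();R=s['tool_rot'];print(R)
print(R.T@(np.array([.6903,.2745,.100])-s['tcp_pos']))
E
```

```text
t 32.77 tcp [0.6879 0.2727 0.1767] q [-0.7771  0.6908  0.5803  1.1863 -0.3661  1.3788 -0.1433] F [-0.602   0.0289 -0.7403] w 0.0856 gf 0.0 yaw_y 5.02 z [-0.0143 -0.0022 -0.9999]
[[-0.0875  0.9961 -0.0143]
 [ 0.9962  0.0875 -0.0022]
 [-0.0009 -0.0144 -0.9999]]
[0.0017 0.0036 0.0766]
```

Request:
move_arm --rows '[-1,0.023,0.048,0.1,-0.018,0,0,-1,0,0,0.307,0,0,0,-1,0,0,0.307,0,0,0,-1,0,0,0.307,0,0,0,-1,0,0,0,0,0,0,1,0,0,0,0,0,0,1,0,0,0,0,0,0,1,0,0,0,0,0,0,1,0,0,0,0,0,0,1,0,0,0,0,0,0,1,0,0,0,0,0,0,1,0,0,0,0,0,0,1,0,0,0,0,0,0]'

```text
clock: 33.85
tcp_pos: [0.6947, 0.2749, 0.1085]
tool_rot: [[-0.091, 0.996, 0.008], [0.996, 0.091, 0.004], [0.003, 0.008, -1.0]]
wrist_force: [-2.4, -0.4, 6.7]
grip_width: 0.0363
grip_force: 59.4
```

```bash
python3 - <<'E'
from h import *
s=st();R=s['tool_rot'];print(R)
t=[.4798,-.1412,.31]
print(R.T@(np.array(t)-s['tcp_pos']))
E
```

```text
t 33.85 tcp [0.6947 0.2749 0.1085] q [-0.776   0.7373  0.5591  1.2604 -0.3877  1.2401 -0.1231] F [-2.3786 -0.3839  6.7267] w 0.0363 gf 59.4 yaw_y 5.19 z [ 0.0079  0.004  -1.    ]
[[-0.0905  0.9959  0.0079]
 [ 0.9959  0.0905  0.004 ]
 [ 0.0032  0.0082 -1.    ]]
[-0.3943 -0.2501 -0.2049]
```

Request:
move_arm --rows '[1,0,0,-0.2,0,0,0,1,0,0,-0.36,0,0,0,1,0,0,-0.36,0,0,0,1,0,0,-0.36,0,0,0,1,0,0,-0.36,0,0,0,1,0,0,-0.36,0,0,0,1,0,0,-0.36,0,0,0,1,0,0,-0.36,0,0,0,1,0,0,0,0,0,0]'

```text
clock: 34.6
tcp_pos: [0.6942, 0.2739, 0.3182]
tool_rot: [[-0.091, 0.996, 0.015], [0.996, 0.091, 0.006], [0.004, 0.015, -1.0]]
wrist_force: [0.2, 0.1, -1.7]
grip_width: 0.0361
grip_force: 60.6
```

Request:
move_arm --rows '[1,-0.35,-0.222,0,0,0,0,1,-0.35,-0.222,0,0,0,0,1,-0.35,-0.222,0,0,0,0,1,-0.35,-0.222,0,0,0,0,1,-0.35,-0.222,0,0,0,0,1,-0.35,-0.222,0,0,0,0,1,-0.35,-0.222,0,0,0,0,1,-0.35,-0.222,0,0,0,0,1,-0.35,-0.222,0,0,0,0,1,-0.35,-0.222,0,0,0,0,1,-0.35,-0.222,0,0,0,0,1,-0.35,-0.222,0,0,0,0,1,-0.35,-0.222,0,0,0,0,1,-0.35,-0.222,0,0,0,0,1,-0.35,-0.222,0,0,0,0,1,0,0,0,0,0,0]'

```text
clock: 35.93
tcp_pos: [0.4767, -0.1477, 0.3086]
tool_rot: [[-0.081, 0.997, 0.007], [0.997, 0.081, 0.003], [0.002, 0.007, -1.0]]
wrist_force: [-0.2, -0.3, -2.3]
grip_width: 0.0357
grip_force: 61.1
```

```bash
python3 - <<'E'
from h import *
s=st();R=s['tool_rot'];print(R)
t=[.4797,-.1412,.181]
print(R.T@(np.array(t)-s['tcp_pos']))
E
```

```text
t 35.93 tcp [ 0.4767 -0.1477  0.3086] q [-0.6209 -0.0234  0.8339  1.7145  0.013   1.4368  0.2925] F [-0.1609 -0.2518 -2.3122] w 0.0357 gf 61.1 yaw_y 4.66 z [ 0.0068  0.003  -1.    ]
[[-0.0813  0.9967  0.0068]
 [ 0.9967  0.0812  0.003 ]
 [ 0.0025  0.0071 -1.    ]]
[0.0059 0.0026 0.1277]
```

Request:
move_arm --rows '[1,0.079,0.035,0,0,0,-0.027,1,0,0,0.284,0,0,0,1,0,0,0.284,0,0,0,1,0,0,0.284,0,0,0,1,0,0,0.284,0,0,0,1,0,0,0.284,0,0,0,1,0,0,0.25,0,0,0,1,0,0,0,0,0,0]'

```text
clock: 36.6
tcp_pos: [0.4814, -0.133, 0.1799]
tool_rot: [[-0.113, 0.994, 0.002], [0.994, 0.113, 0.003], [0.003, 0.002, -1.0]]
wrist_force: [0.1, -0.2, -3.4]
grip_width: 0.0361
grip_force: 61.3
```

```bash
python3 - <<'E'
from h import *
s=st();R=s['tool_rot'];print(R)
print(R.T@(np.array([.5434,-.1346,.1805])-s['tcp_pos']))
g=cam('wrist');cv2.imwrite('pics/w10.png',g['frame']);X=cloud(g)
# foot bottom vs platform: amber/foot pixels near tool
c=X[(np.hypot(X[...,0]-s['tcp_pos'][0],X[...,1]-s['tcp_pos'][1])<.045)&(X[...,2]<.16)&(X[...,2]>.075)]
print(len(c),np.percentile(c[:,2],[1,5,50]) if len(c) else '')
E
```

```text
t 36.6 tcp [ 0.4814 -0.133   0.1799] q [-0.6005  0.1055  0.8379  1.902  -0.0884  1.1693  0.3829] F [ 0.0886 -0.212  -3.4456] w 0.0361 gf 61.3 yaw_y 6.51 z [ 0.0016  0.0027 -1.    ]
[[-0.1134  0.9935  0.0016]
 [ 0.9935  0.1134  0.0027]
 [ 0.0025  0.0019 -1.    ]]
[-0.0087  0.0614 -0.0005]
3118 [0.0771 0.0817 0.1434]
```

Aligned. Sideways correction, then push in and press down, as before.

Request:
move_arm --rows '[1,-0.116,0,0,0,0,0,1,0,0,0,0,0,0,1,0,0.16,0,0,0,0,1,0,0.16,0,0,0,0,1,0,0.16,0,0,0,0,1,0,0.16,0,0,0,0,1,0,0.16,0,0,0,0,1,0,0.03,0,0,0,0,1,0,0,0,0,0,0,1,0,0,0,0,0,0]'

```text
clock: 37.48
tcp_pos: [0.546, -0.1354, 0.1832]
tool_rot: [[-0.112, 0.994, 0.008], [0.994, 0.112, 0.003], [0.002, 0.008, -1.0]]
wrist_force: [5.9, 0.9, -10.4]
grip_width: 0.036
grip_force: 61.2
```

```bash
python3 - <<'E'
from h import *
s=st();R=s['tool_rot']
print(R.T@(np.array([.5434,-.1346,.1785])-s['tcp_pos']))
E
```

```text
t 37.48 tcp [ 0.546  -0.1354  0.1832] q [-0.5287  0.2872  0.8234  1.7464 -0.2299  1.1995  0.4696] F [  5.8551   0.9019 -10.3996] w 0.036 gf 61.2 yaw_y 6.45 z [ 0.0076  0.0028 -1.    ]
[ 0.0011 -0.0026  0.0047]
```

Request:
move_arm --rows '[1,0,-0.02,0.035,0,0,0,1,0,0,0.03,0,0,0,1,0,0,0,0,0,0,1,0,0,0,0,0,0.14,1,0,0,0,0,0,0.14,1,0,0,0,0,0,0.14,1,0,0,0,0,0,0.14,1,0,0,0,0,0,0.14,1,0,0,0,0,0,0.14,1,0,0,0,0,0,0.14,1,0,0,0,0,0,0.14,1,0,0,0,0,0,0.14,1,0,0,0,0,0,0.14,1,0,0,0,0,0,0.14,1,0,0,0,0,0,0.14,1,0,0,0,0,0,0.14,1,0,0,0,0,0,0.14,1,0,0,0,0,0,0.14,1,0,0,0,0,0,0.14]'

```text
clock: 39.07
tcp_pos: [0.5436, -0.137, 0.1786]
tool_rot: [[0.997, -0.083, 0.006], [-0.083, -0.997, 0.002], [0.006, -0.003, -1.0]]
wrist_force: [0.3, -1.9, -0.0]
grip_width: 0.0363
grip_force: 62.3
```

```bash
python3 - <<'E'
from h import *
s=st();print(s['ft_torque'])
g=cam('wrist');cv2.imwrite('pics/w11.png',g['frame'])
E
```

```text
t 39.07 tcp [ 0.5436 -0.137   0.1786] q [-0.772   0.4322  1.1866  1.7641 -0.4288  1.2321 -1.1248] F [ 0.3256 -1.9383 -0.0223] w 0.0363 gf 62.3 yaw_y -94.74 z [ 0.0058  0.0021 -1.    ]
[-0.8699  0.022  -0.01  ]
```

Request:
move_arm --rows '[-1,0,0,0,0,0,0,-1,0,0,0,0,0,0,-1,0,0,0,0,0,0,-1,0,0,0,0,0,0,-1,0,0,0,0,0,-0.15,-1,0,0,0,0,0,-0.15,-1,0,0,0,0,0,-0.15,-1,0,0,0,0,0,-0.15,-1,0,0,0,0,0,-0.15,-1,0,0,0,0,0,-0.15,-1,0,0,0,0,0,-0.15,-1,0,0,0,0,0,-0.15,-1,0,0,0,0,0,-0.15,-1,0,0,0,0,0,-0.15,-1,0,0,0,0,0,-0.15,-1,0,0,0,0,0,-0.15,-1,0,0,0,0,0,-0.15,-1,0,0,0,0,0,-0.15,-1,0,0,0,0,0,-0.15]'

```text
clock: 40.7
tcp_pos: [0.544, -0.136, 0.1782]
tool_rot: [[-0.127, 0.992, 0.006], [0.992, 0.127, 0.003], [0.002, 0.006, -1.0]]
wrist_force: [0.4, 0.7, -0.3]
grip_width: 0.0855
grip_force: 0.0
```

Request:
move_arm --rows '[-1,0,0,0,0,0,-0.15,-1,0,0,0,0,0,-0.15,-1,0,0,0,0,0,-0.15,-1,0,0,0,0,0,-0.15,-1,0,0,0,0,0,-0.15,-1,0,0,0,0,0,-0.15,-1,0,0,0,0,0,-0.15,-1,0,0,0,0,0,-0.15,-1,0,0,0,0,0,-0.15,-1,0,0,0,0,0,-0.15,-1,0,0,0,0,0,0]'

```text
clock: 41.62
tcp_pos: [0.544, -0.1361, 0.1783]
tool_rot: [[-0.965, 0.263, 0.006], [0.263, 0.965, 0.003], [-0.005, 0.004, -1.0]]
wrist_force: [0.0, -0.4, 0.5]
grip_width: 0.0853
grip_force: 0.0
```

```bash
python3 - <<'E'
from h import *
s=st();print(s['ft_torque'])
g=cam('wrist');cv2.imwrite('pics/w12.png',g['frame']);X=cloud(g)
m=(X[...,2]>.182)&(X[...,2]<.205)&(np.hypot(X[...,0]-.545,X[...,1]+.135)<.03)
c=X[m];print(len(c),cv2.minEnclosingCircle(c[:,:2].astype(np.float32)),np.median(c,axis=0))
m=(X[...,2]>.182)&(X[...,2]<.205)&(np.hypot(X[...,0]-.555,X[...,1]+.235)<.03)
c=X[m];print(len(c),cv2.minEnclosingCircle(c[:,:2].astype(np.float32)) if len(c) else '',np.median(c,axis=0))
E
```

```text
t 41.62 tcp [ 0.544  -0.1361  0.1783] q [-0.3687  0.2545  0.6247  1.7488 -0.1643  1.1843  1.6069] F [ 0.0122 -0.3878  0.4579] w 0.0853 gf 0.0 yaw_y 74.76 z [ 0.0061  0.0029 -1.    ]
[ 0.0039 -0.0521 -0.0069]
5880 ((0.5446436405181885, -0.13530100882053375), 0.01983441226184368) [ 0.5425 -0.1347  0.1905]
408 ((0.5554743409156799, -0.23430374264717102), 0.01948901079595089) [ 0.5395 -0.232   0.189 ]
```

Request:
move_arm --rows '[-1,0,0,0.06,0,0,0,1,0,0,0,0,0,0,1,0,0,0,0,0,0,1,0,0,0,0,0,0,1,0,0,0,0,0,0,1,0,0,0,0,0,0,1,0,0,0,0,0,0,1,0,0,0,0,0,0,1,0,0,0,0,0,0.14,1,0,0,0,0,0,0.14,1,0,0,0,0,0,0.14,1,0,0,0,0,0,0.14,1,0,0,0,0,0,0.14,1,0,0,0,0,0,0.14,1,0,0,0,0,0,0.14,1,0,0,0,0,0,0.14,1,0,0,0,0,0,0.14]'

```text
clock: 43.08
tcp_pos: [0.5444, -0.1358, 0.1739]
tool_rot: [[-0.299, 0.954, 0.007], [0.954, 0.299, 0.003], [0.001, 0.007, -1.0]]
wrist_force: [0.2, 0.5, 3.4]
grip_width: 0.0361
grip_force: 59.8
```

```bash
python3 - <<'E'
from h import *
s=st();print(s['ft_torque'])
g=cam('wrist');cv2.imwrite('pics/w13.png',g['frame'])
E
```

```text
t 43.08 tcp [ 0.5444 -0.1358  0.1739] q [-0.4924  0.2853  0.7788  1.7588 -0.2203  1.1801  0.653 ] F [0.244  0.5034 3.357 ] w 0.0361 gf 59.8 yaw_y 17.38 z [ 0.0065  0.0029 -1.    ]
[0.2076 0.2335 0.0307]
```

Request:
move_arm --rows '[1,0,0,0,0,0,0.14,1,0,0,0,0,0,0.14,1,0,0,0,0,0,0.14,1,0,0,0,0,0,0.14,1,0,0,0,0,0,0.14,1,0,0,0,0,0,0.14,1,0,0,0,0,0,0.14,1,0,0,0,0,0,0.14,1,0,0,0,0,0,0.14]'

```text
clock: 43.88
tcp_pos: [0.5447, -0.1358, 0.174]
tool_rot: [[0.631, 0.775, 0.007], [0.775, -0.631, 0.003], [0.007, 0.004, -1.0]]
wrist_force: [1.2, 1.3, 3.8]
grip_width: 0.0361
grip_force: 59.8
```

```bash
python3 - <<'E'
from h import *
s=st();print(s['ft_torque'])
g=cam('wrist');cv2.imwrite('pics/w14.png',g['frame'])
E
```

```text
t 43.88 tcp [ 0.5447 -0.1358  0.174 ] q [-0.6292  0.3345  0.9613  1.7639 -0.2993  1.1911 -0.2661] F [1.1993 1.2714 3.847 ] w 0.0361 gf 59.8 yaw_y -39.16 z [ 0.007   0.0029 -1.    ]
[ 0.2584 -0.0221  0.0005]
```

Request:
move_arm --rows '[1,0,0,0,0,0,0.14,1,0,0,0,0,0,0.14,1,0,0,0,0,0,0.14,1,0,0,0,0,0,0.14,1,0,0,0,0,0,0.14,1,0,0,0,0,0,0.14,1,0,0,0,0,0,0.14,1,0,0,0,0,0,0.14,1,0,0,0,0,0,0.14]'

```text
clock: 44.68
tcp_pos: [0.5447, -0.1363, 0.174]
tool_rot: [[0.995, -0.1, 0.007], [-0.1, -0.995, 0.002], [0.007, -0.003, -1.0]]
wrist_force: [0.7, 0.5, 2.6]
grip_width: 0.0358
grip_force: 59.7
```

```bash
python3 - <<'E'
from h import *
s=st();print(s['ft_torque'])
g=cam('wrist');cv2.imwrite('pics/w15.png',g['frame'])
a=[cv2.imread(f'pics/w{i}.png')[130:330,170:345] for i in (4,5,11,12,13,14,15)]
w6=cv2.resize(cv2.imread('pics/w6.png'),(1024,234))[:180,512+170:512+345];w6=cv2.copyMakeBorder(w6,20,0,0,0,0)
a.insert(2,w6)
cv2.imwrite('pics/m.png',np.vstack([np.hstack(a[:4]),np.hstack(a[4:])]))
E
```

```text
t 44.68 tcp [ 0.5447 -0.1363  0.174 ] q [-0.7666  0.4366  1.1784  1.7682 -0.4337  1.2227 -1.1408] F [0.7343 0.4544 2.6412] w 0.0358 gf 59.7 yaw_y -95.72 z [ 0.0072  0.0022 -1.    ]
[-0.0552 -0.0986  0.1746]
```

View pics/m.png

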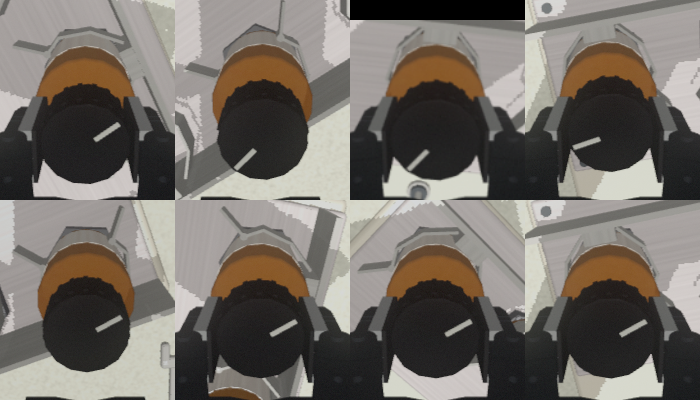

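Request:
move_arm --rows '[1,0,0,0,0,0,0.1,1,0,0,0,0,0,0.1]'

```text
clock: 44.9
tcp_pos: [0.5447, -0.1363, 0.174]
tool_rot: [[0.968, -0.252, 0.007], [-0.252, -0.968, 0.002], [0.006, -0.004, -1.0]]
wrist_force: [2.1, -0.7, 4.1]
grip_width: 0.036
grip_force: 59.9
```

```bash
python3 - <<'E'
from h import *
s=st();print(s['ft_torque'])
g=cam('wrist');cv2.imwrite('pics/w16.png',g['frame'])
for i in (11,15,16):
    f=cv2.imread(f'pics/w{i}.png')[130:330,170:345];m=(f.min(2)>130);m[:90]=0;m[:, :50]=0;m[:,140:]=0;m[165:]=0
    v,u=np.where(m);p=np.c_[u,v].astype(float);c=p.mean(0);a=np.linalg.svd(p-c,full_matrices=False)[2][0];print(i,c,len(p),np.degrees(np.arctan2(-a[1],a[0])))
E
```

```text
t 44.9 tcp [ 0.5447 -0.1363  0.174 ] q [-0.7848  0.4595  1.2131  1.7687 -0.4613  1.2312 -1.2728] F [ 2.1266 -0.701   4.1241] w 0.036 gf 59.9 yaw_y -104.57 z [ 0.0071  0.0021 -1.    ]
[-0.1501 -0.2006  0.2011]
11 [ 93.4352 149.2691] 301 -179.80449657762284
15 [114.9384 134.1564] 211 -93.26095475375035
16 [116.3188 130.9345] 229 -107.98644123279335
```

Bottle in clip0: torque rose to 0.2 N m, so the cap is at its stop. Clip1's cap never showed that, so I'll go back and check it.

Request:
move_arm --rows '[-1,0,0,0,0,0,0,-1,0,0,0,0,0,0,-1,0,0,0,0,0,0,-1,0,0,0,0,0,0,-1,0,0,-0.35,0,0,0,-1,0,0,-0.35,0,0,0,-1,0,0,0,0,0,-0.15,-1,0,0,0,0,0,-0.15,-1,0,0,0,0,0,-0.15,-1,0,0,0,0,0,-0.15,-1,0,0,0,0,0,-0.15,-1,0,0,0,0,0,-0.15,-1,0,0,0,0,0,-0.15,-1,0,0,0,0,0,-0.15,-1,0,0,0,0,0,-0.15,-1,0,0,0,0,0,-0.15,-1,0,0,0,0,0,-0.15,-1,0,0,0,0,0,-0.15]'

```text
clock: 46.45
tcp_pos: [0.5437, -0.1362, 0.2261]
tool_rot: [[0.396, 0.918, 0.006], [0.918, -0.396, 0.003], [0.005, 0.004, -1.0]]
wrist_force: [-0.4, -0.5, -0.3]
grip_width: 0.0855
grip_force: 0.0
```

Request:
move_arm --rows '[-1,0,0,0,0,0,-0.15,-1,0,0,0,0,0,-0.15,-1,0,0,0,0,0,-0.15,-1,0,0,0,0,0,-0.15,-1,0,0,0,0,0,-0.15,-1,0,0,0,0,0,-0.15,-1,0,0,0,0,0,0]'

```text
clock: 47.03
tcp_pos: [0.5437, -0.1363, 0.2261]
tool_rot: [[-0.295, 0.955, 0.006], [0.956, 0.295, 0.003], [0.001, 0.007, -1.0]]
wrist_force: [0.6, -0.3, -0.5]
grip_width: 0.0856
grip_force: 0.0
```

```bash
python3 - <<'E'
from h import *
s=st();R=s['tool_rot'];print(R)
print(R.T@(np.array([.5548,-.235,.225])-s['tcp_pos']))
E
```

```text
t 47.03 tcp [ 0.5437 -0.1363  0.2261] q [-0.5402  0.2391  0.8289  1.6953 -0.1877  1.2828  0.6267] F [ 0.5725 -0.2901 -0.5344] w 0.0856 gf 0.0 yaw_y 17.15 z [ 0.006   0.0029 -1.    ]
[[-0.2949  0.9555  0.006 ]
 [ 0.9555  0.2949  0.0029]
 [ 0.001   0.0066 -1.    ]]
[-0.0976 -0.0185  0.0009]
```

Request:
move_arm --rows '[-1,-0.325,-0.062,0,0,0,0,-1,-0.325,-0.062,0,0,0,0,-1,-0.325,-0.062,0,0,0,0,-1,-0.325,-0.062,0,0,0,0,-1,0,0,0,0,0,0]'

```text
clock: 47.45
tcp_pos: [0.5529, -0.2403, 0.226]
tool_rot: [[-0.28, 0.96, 0.006], [0.96, 0.28, -0.0], [-0.002, 0.005, -1.0]]
wrist_force: [-0.5, -0.9, 0.5]
grip_width: 0.0858
grip_force: 0.0
```

```bash
python3 - <<'E'
from h import *
s=st();R=s['tool_rot']
print(R.T@(np.array([.5548,-.235,.173])-s['tcp_pos']))
E
```

```text
t 47.45 tcp [ 0.5529 -0.2403  0.226 ] q [-0.332   0.3678  0.8535  1.5845 -0.2865  1.3141  0.8439] F [-0.4642 -0.8942  0.4622] w 0.0858 gf 0.0 yaw_y 16.25 z [ 0.0057 -0.0002 -1.    ]
[0.0047 0.003  0.053 ]
```

Request:
move_arm --rows '[-1,0.062,0.04,0,0,0,0,-1,0,0,0.353,0,0,0,-1,0,0,0.353,0,0,0,1,0,0,0,0,0,0,1,0,0,0,0,0,0,1,0,0,0,0,0,0,1,0,0,0,0,0,0,1,0,0,0,0,0,0,1,0,0,0,0,0,0,1,0,0,0,0,0,0,1,0,0,0,0,0,0.1,1,0,0,0,0,0,0.1,1,0,0,0,0,0,0.1]'

```text
clock: 48.53
tcp_pos: [0.5563, -0.2291, 0.1749]
tool_rot: [[-0.053, 0.999, 0.007], [0.999, 0.053, 0.004], [0.004, 0.007, -1.0]]
wrist_force: [-5.0, 3.3, 6.4]
grip_width: 0.0363
grip_force: 59.5
```

```bash
python3 - <<'E'
from h import *
s=st();print(s['ft_torque'])
g=cam('wrist');cv2.imwrite('pics/w17.png',g['frame'])
E
```

```text
t 48.53 tcp [ 0.5563 -0.2291  0.1749] q [-0.3627  0.4219  0.8751  1.6529 -0.3481  1.2239  0.6415] F [-4.9892  3.2618  6.3532] w 0.0363 gf 59.5 yaw_y 3.06 z [ 0.0072  0.004  -1.    ]
[0.9191 0.8622 0.2541]
```

Request:
move_arm --rows '[1,0,0,0,0,0,0.14,1,0,0,0,0,0,0.14,1,0,0,0,0,0,0.14]'

```text
clock: 48.83
tcp_pos: [0.5573, -0.2294, 0.1749]
tool_rot: [[0.274, 0.962, 0.009], [0.962, -0.274, 0.003], [0.005, 0.008, -1.0]]
wrist_force: [2.3, -0.9, -0.2]
grip_width: 0.0364
grip_force: 59.8
```

```bash
python3 - <<'E'
from h import *
s=st();print(s['ft_torque'])
g=cam('wrist');cv2.imwrite('pics/w18.png',g['frame'])
E
```

```text
t 48.83 tcp [ 0.5573 -0.2294  0.1749] q [-0.4086  0.4479  0.9447  1.6543 -0.3887  1.2304  0.3415] F [ 2.3385 -0.8984 -0.2449] w 0.0364 gf 59.8 yaw_y -15.92 z [ 0.0094  0.0027 -1.    ]
[-0.1415 -0.652   0.0753]
```

Request:
move_arm --rows '[-1,0,0,0,0,0,0,-1,0,0,0,0,0,0,-1,0,0,0,0,0,0,-1,0,0,0,0,0,0,-1,0,0,0,0,0,0]'

```text
clock: 49.3
tcp_pos: [0.5559, -0.2295, 0.173]
tool_rot: [[0.268, 0.963, 0.006], [0.963, -0.268, 0.003], [0.004, 0.005, -1.0]]
wrist_force: [-0.4, 0.1, 0.7]
grip_width: 0.0851
grip_force: 0.0
```

```bash
python3 - <<'E'
from h import *
s=st();R=s['tool_rot']
g=cam('wrist');X=cloud(g)
m=(X[...,2]>.182)&(X[...,2]<.205)&(np.hypot(X[...,0]-.555,X[...,1]+.235)<.03)
c=X[m];ce,r=cv2.minEnclosingCircle(c[:,:2].astype(np.float32));print(len(c),ce,r,np.median(c[:,2]))
print(R.T@(np.array([ce[0],ce[1],.173])-s['tcp_pos']))
E
```

```text
t 49.3 tcp [ 0.5559 -0.2295  0.173 ] q [-0.4069  0.4493  0.9428  1.6566 -0.3879  1.2298  0.3482] F [-0.3837  0.1457  0.6885] w 0.0851 gf 0.0 yaw_y -15.57 z [ 0.0059  0.0029 -1.    ]
6249 (0.5558337569236755, -0.23397792875766754) 0.019773516803979874 0.19061195207873988
[-0.0043  0.0011  0.    ]
```

Request:
move_arm --rows '[-1,-0.06,0,0,0,0,0,-1,0,0,0,0,0,0,1,0,0,0,0,0,0,1,0,0,0,0,0,0,1,0,0,0,0,0,0,1,0,0,0,0,0,0,1,0,0,0,0,0,0,1,0,0,0,0,0,0,1,0,0,0,0,0,0,1,0,0,0,0,0,0.12,1,0,0,0,0,0,0.12,1,0,0,0,0,0,0.12]'

```text
clock: 50.35
tcp_pos: [0.5551, -0.2339, 0.1732]
tool_rot: [[0.531, 0.847, 0.007], [0.847, -0.531, 0.002], [0.006, 0.005, -1.0]]
wrist_force: [1.5, -0.9, 1.4]
grip_width: 0.0361
grip_force: 59.9
```

```bash
python3 - <<'E'
from h import *
s=st();print(s['ft_torque'])
g=cam('wrist');cv2.imwrite('pics/w19.png',g['frame'])
E
```

```text
t 50.35 tcp [ 0.5551 -0.2339  0.1732] q [-0.4375  0.4777  1.0056  1.6562 -0.4288  1.2399  0.0987] F [ 1.547  -0.8753  1.4437] w 0.0361 gf 59.9 yaw_y -32.07 z [ 0.0068  0.0024 -1.    ]
[-0.2025 -0.2563  0.1785]
```

Request:
move_arm --rows '[1,0,0,0,0,0,0.14,1,0,0,0,0,0,0.14,1,0,0,0,0,0,0.14]'

```text
clock: 50.65
tcp_pos: [0.555, -0.2339, 0.1732]
tool_rot: [[0.776, 0.631, 0.006], [0.631, -0.776, 0.002], [0.007, 0.002, -1.0]]
wrist_force: [0.2, -0.8, 1.7]
grip_width: 0.0364
grip_force: 59.9
```

```bash
python3 - <<'E'
from h import *
s=st();print(s['ft_torque'])
g=cam('wrist');cv2.imwrite('pics/w20.png',g['frame'])
for i in (17,18,19,20):
    f=cv2.imread(f'pics/w{i}.png')[215:320,215:305];m=(f.min(2)>130).astype(np.uint8)
    n,l,st_,cc=cv2.connectedComponentsWithStats(m);k=[(st_[j,4],cc[j]+[215,215]) for j in range(1,n) if 60<st_[j,4]<600];print(i,k)
E
```

```text
t 50.65 tcp [ 0.555  -0.2339  0.1732] q [-0.4792  0.5143  1.0783  1.6579 -0.4793  1.2549 -0.1909] F [ 0.2104 -0.7721  1.7083] w 0.0364 gf 59.9 yaw_y -50.89 z [ 0.0065  0.0024 -1.    ]
[-0.191  -0.0767  0.1463]
17 [(np.int32(123), array([236.0813, 263.5935])), (np.int32(104), array([295.2115, 299.2885]))]
18 [(np.int32(126), array([236.0238, 263.0635]))]
19 [(np.int32(129), array([235.3643, 256.    ]))]
20 [(np.int32(129), array([235.3101, 256.    ]))]
```

Clip1's cap is at its stop too, with the same 0.15–0.2 N m signature. Release, lift, then find the switch.

Request:
move_arm --rows '[-1,0,0,0,0,0,0,-1,0,0,0,0,0,0,-1,0,0,0,0,0,0,-1,0,0,0,0,0,0,-1,0,0,-0.35,0,0,0,-1,0,0,-0.35,0,0,0,-1,0,0,-0.35,0,0,0,-1,0,0,-0.35,0,0,0,-1,0,0,0,0,0,-0.14,-1,0,0,0,0,0,-0.14,-1,0,0,0,0,0,-0.14,-1,0,0,0,0,0,-0.14,-1,0,0,0,0,0,-0.14,-1,0,0,0,0,0,-0.14,-1,0,0,0,0,0,-0.14,-1,0,0,0,0,0,-0.14,-1,0,0,0,0,0,-0.14,-1,0,0,0,0,0,0]'

```text
clock: 52.2
tcp_pos: [0.554, -0.2342, 0.278]
tool_rot: [[-0.11, 0.994, 0.006], [0.994, 0.11, 0.003], [0.002, 0.007, -1.0]]
wrist_force: [-0.7, 0.4, -0.8]
grip_width: 0.0858
grip_force: 0.0
```

```bash
python3 - <<'E'
from h import *
s=st();R=s['tool_rot']
g=cam('wrist');X=cloud(g);cv2.imwrite('pics/w21.png',g['frame'])
for x,y in [(.5544,-.135),(.555,-.235)]:
    m=(X[...,2]>.18)&(X[...,2]<.205)&(np.hypot(X[...,0]-x,X[...,1]-y)<.03);c=X[m]
    if len(c): print(len(c),cv2.minEnclosingCircle(c[:,:2].astype(np.float32)),np.median(c[:,2]))
for n in ['wrist','top']:
    if n=='top': g=cam('top');X=cloud(g)
    for t in ['run_switch_tip']:
        for c,x in spots(g,n,t): print(n,c,x)
    m=(X[...,2]>.077)&(X[...,2]<.1)&(abs(X[...,0]-.41)<.04)&(abs(X[...,1]+.25)<.03);c=X[m];print(n,len(c),c.mean(0) if len(c) else '',c[:,2].max() if len(c) else '',np.ptp(c,axis=0) if len(c) else '')
    if n=='top':
        for x,y in [(.5544,-.135),(.555,-.235)]:
            m=(X[...,2]>.16)&(X[...,2]<.205)&(np.hypot(X[...,0]-x,X[...,1]-y)<.03);print(x,y,m.sum(),X[m].mean(0))
print(R.T@(np.array([.37,-.256,.20])-s['tcp_pos']))
E
```

```text
t 52.2 tcp [ 0.554  -0.2342  0.278 ] q [-0.3922  0.3496  0.9305  1.5119 -0.2874  1.4176  0.6628] F [-0.6634  0.362  -0.7684] w 0.0858 gf 0.0 yaw_y 6.34 z [ 0.0062  0.0031 -1.    ]
2837 ((0.5449736714363098, -0.1350552886724472), 0.019805317744612694) 0.19050381675212988
2084 ((0.5549796223640442, -0.2343139797449112), 0.01992543414235115) 0.1905918058976196
wrist 0.74 [ 0.4153 -0.2486  0.0844]
wrist 139 [ 0.4105 -0.2496  0.0874] 0.09337997974347906 [0.0129 0.0114 0.0163]
top 0   
0.5544 -0.135 144 [ 0.5412 -0.1324  0.1861]
0.555 -0.235 36 [ 0.5565 -0.2189  0.1803]
[-0.0016 -0.1858  0.0768]
```

Request:
move_arm --rows '[1,0,-0.405,0,0,0,0,1,0,-0.405,0,0,0,0,1,0,-0.405,0,0,0,0,1,0,-0.405,0,0,0,0,1,0,-0.405,0,0,0,0,1,0,-0.405,0,0,0,0,1,0,0,0,0,0,0,1,0,0,0,0,0,0]'

```text
clock: 53.07
tcp_pos: [0.3721, -0.2533, 0.2772]
tool_rot: [[-0.101, 0.995, 0.01], [0.995, 0.101, 0.006], [0.005, 0.01, -1.0]]
wrist_force: [0.6, 0.1, 0.0]
grip_width: 0.0002
grip_force: 0.0
```

```bash
python3 - <<'E'
from h import *
s=st();R=s['tool_rot'];print(R)
g=cam('wrist');X=cloud(g);cv2.imwrite('pics/w22.png',g['frame'])
for c,x in spots(g,'wrist','run_switch_tip'): print(c,x)
m=(X[...,2]>.077)&(X[...,2]<.1)&(abs(X[...,0]-.41)<.03)&(abs(X[...,1]+.25)<.03);c=X[m];print(len(c),c.mean(0) if len(c) else '',np.ptp(c,axis=0) if len(c) else '')
print(R.T@(np.array([.372,-.2535,.080])-s['tcp_pos']))
E
```

```text
t 53.07 tcp [ 0.3721 -0.2533  0.2772] q [-0.5388 -0.2362  0.9219  1.8772  0.1808  1.4048  0.4421] F [0.6095 0.1361 0.0461] w 0.0002 gf 0.0 yaw_y 5.82 z [ 0.0095  0.0062 -0.9999]
[[-0.1014  0.9948  0.0095]
 [ 0.9948  0.1013  0.0062]
 [ 0.0052  0.0101 -0.9999]]
104 [ 0.4081 -0.2497  0.0894] [0.0117 0.0113 0.0156]
[-0.0012 -0.0021  0.1972]
```

Request:
move_arm --rows '[1,-0.003,-0.005,0.37,0,0,0,1,-0.003,-0.005,0.37,0,0,0,1,-0.003,-0.005,0.37,0,0,0,1,-0.003,-0.005,0.37,0,0,0,1,-0.003,-0.005,0.37,0,0,0,1,-0.003,-0.005,0.37,0,0,0,1,0,0,0.37,0,0,0,1,0,0,0,0,0,0]'

```text
clock: 53.83
tcp_pos: [0.3694, -0.2533, 0.0779]
tool_rot: [[-0.105, 0.995, -0.005], [0.995, 0.105, -0.001], [0.0, -0.005, -1.0]]
wrist_force: [-0.9, 0.8, 1.1]
grip_width: 0.0004
grip_force: 0.0
```

```bash
python3 - <<'E'
from h import *
s=st();R=s['tool_rot'];print(R)
print(R.T@(np.array([.4085,-.2497,.080])-s['tcp_pos']))
E
```

```text
t 53.83 tcp [ 0.3694 -0.2533  0.0779] q [-0.5204  0.1869  1.1083  2.13   -0.203   0.9415  0.8069] F [-0.8882  0.8416  1.1414] w 0.0004 gf 0.0 yaw_y 6.0 z [-0.0053 -0.0006 -1.    ]
[[-0.1046  0.9945 -0.0053]
 [ 0.9945  0.1046 -0.0006]
 [ 0.     -0.0053 -1.    ]]
[-0.0005  0.0393 -0.0023]
```

Request:
move_arm --rows '[1,0,0.125,0,0,0,0,1,0,0.125,0,0,0,0,1,0,0.125,0,0,0,0,1,0,0.125,0,0,0,0,1,0,0.09,0,0,0,0,1,0,0,0,0,0,0]'

```text
clock: 54.33
tcp_pos: [0.4169, -0.2495, 0.0832]
tool_rot: [[-0.105, 0.994, 0.005], [0.994, 0.105, 0.002], [0.001, 0.005, -1.0]]
wrist_force: [-1.5, 0.4, 0.9]
grip_width: -0.0001
grip_force: 0.5
```

```bash
python3 - <<'E'
from h import *
s=st()
g=cam('wrist');X=cloud(g);cv2.imwrite('pics/w23.png',g['frame'])
m=(X[...,2]>.076)&(X[...,2]<.1)&(abs(X[...,0]-.42)<.04)&(abs(X[...,1]+.25)<.015);c=X[m];print(len(c),c.mean(0) if len(c) else '',c.max(0) if len(c) else '')
E
```

```text
t 54.33 tcp [ 0.4169 -0.2495  0.0832] q [-0.469   0.2901  1.0398  2.0399 -0.3086  0.9709  0.8344] F [-1.5447  0.3606  0.9436] w -0.0001 gf 0.5 yaw_y 6.02 z [ 0.0051  0.0018 -1.    ]
1569 [ 0.4226 -0.2415  0.0904] [ 0.4423 -0.2367  0.1   ]
```

Request:
move_arm --rows '[1,0,0.04,0,0,0,0,1,0,0,0,0,0,0]'

```text
clock: 54.55
tcp_pos: [0.4176, -0.2495, 0.0828]
tool_rot: [[-0.103, 0.995, 0.003], [0.995, 0.103, 0.003], [0.003, 0.004, -1.0]]
wrist_force: [-8.8, -0.2, 5.1]
grip_width: 0.0001
grip_force: 4.1
```

The lever is against its end stop (force jumped to 8.8 N). Back off, rise and verify.

Request:
move_arm --rows '[1,0,-0.3,0,0,0,0,1,0,-0.3,0,0,0,0,1,0,0,-0.35,0,0,0,1,0,0,-0.35,0,0,0,1,0,0,-0.35,0,0,0,1,0,0,-0.35,0,0,0,1,0,0,-0.35,0,0,0,1,0,0,-0.35,0,0,0,1,0,-0.3,0,0,0,0,1,0,0,0,0,0,0]'

```text
clock: 55.38
tcp_pos: [0.3495, -0.2579, 0.2413]
tool_rot: [[-0.101, 0.995, 0.01], [0.995, 0.101, 0.004], [0.003, 0.01, -1.0]]
wrist_force: [-1.1, -0.2, -1.7]
grip_width: -0.0002
grip_force: 0.0
```

```bash
python3 - <<'E'
from h import *
s=st()
g=cam('wrist');X=cloud(g)
m=(X[...,2]>.077)&(X[...,2]<.1)&(abs(X[...,0]-.43)<.03)&(abs(X[...,1]+.25)<.03);c=X[m];print(len(c),c.mean(0) if len(c) else '',c.max(0) if len(c) else '')
for x,y in [(.5434,-.135),(.555,-.235)]:
    m=(X[...,2]>.18)&(X[...,2]<.205)&(np.hypot(X[...,0]-x,X[...,1]-y)<.03);c=X[m]
    if len(c): print(len(c),cv2.minEnclosingCircle(c[:,:2].astype(np.float32)),np.median(c[:,2]))
cv2.imwrite('pics/w24.png',g['frame'])
E
```

```text
t 55.38 tcp [ 0.3495 -0.2579  0.2413] q [-0.5854 -0.3123  0.9689  1.9702  0.2547  1.3515  0.4072] F [-1.0958 -0.2424 -1.6862] w -0.0002 gf 0.0 yaw_y 5.82 z [ 0.0097  0.0044 -0.9999]
158 [ 0.4343 -0.2469  0.088 ] [ 0.4417 -0.2416  0.0928]
```

View pics/w24.png

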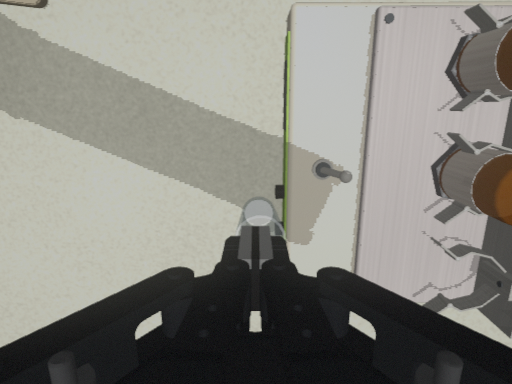

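The view shows the lever leaning back towards the clips (ball at (346,177), moved from x 0.408 to 0.434), and both bottles in their clips. Handing in.

```bash
python3 -c "
from cell import job_done
print(job_done())"
```

```text
the job is handed in; nothing more can be done
None
```

I handed the job in: the two amber bottles present (no third was there) stand clipped in the left and middle clips, both caps are screwed to their stops and the switch is on; no verdict was returned.

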